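# Fit the extraction elbow and load the roller drying rack

### The arm

A 6-joint arm with a two-finger parallel gripper is mounted at the origin on the work surface. World frame = base frame: x ahead of the robot, y to its left, z up, the work surface at z = 0. Lengths are in mm, angles in rad, forces in N, time in s.
With the tool pointing down it reaches from about 325 to 925 mm from the base axis. Payload 3.1 kg.
Tool frame: the origin (TCP) lies at the very end of the fingers, on their centre line; the grasp point (between the pads) lies grasp_offset behind it (grasp_offset is the distance from the TCP to the grasp point, in mm); z points along the fingers, y is the line along which they close (so a half turn about z gives the same grasp; the last joint's range is limited). The gripper opens to 85 mm and grips with 20 to 120 N. Pads are 22 mm wide; open, the fingers measure 114 mm over their backs; the gripper's body (76 mm by 85 mm) begins 54 mm behind the grasp point. The pads swing forward as they close: fully open they stand 13 mm farther back than shut.
Start: joints at [-0.112, 0.217, 1.613, -0, 1.311, -0.112], TCP at [625.011, 0.021, 231.3] pointing down, gripper open.
Joint ranges: [-2.75, 2.75], [-0.78, 2.1], [0.31, 2.55], [-1.13, 4.27], [0.13, 2.63], [-2.58, 2.58]. Speed limits (rad/s): [2.79, 2.79, 3.14, 3.14, 3.14, 3.14].

### API

Orientations are given as a unit quaternion [w, x, y, z].
In Python, from bench import get_state, read_camera, calibration, hand_in, outline_of, grasp_offset gives the robot as it stands. The module is installed in compiled form; this text tells all that it offers.
- The arm moves only by the tool send_rows, never from a script. Its argument "series" is a list of rows, each an object with "translation": the shift along the tool's x, y, z scaled (see below), a list of three; "dr": the turn, a rotation vector about the tool's x, y, z scaled (see below), a list of three. A call has 1 to 20 rows; each row is the pose to reach, as a shift and turn from the pose commanded when the call began, along the tool's axes at that moment; what a row does not reach only later rows make up. The controller multiplies each number of a shift by 8 cm and each number of a turn by 30 degrees. A row lasts 1/10 s, in which the tool goes at most 50 mm and 8.59 degrees, less where a joint would pass 70% of its speed; a pose out of reach is approached as far as the arm can. A call with a number of a shift or a turn outside -1 to 1 is refused whole. A call with a gripper value outside its range is refused whole. "claw" is the closure, from 0 (fully open) to 1 (shut), set as the call begins (left out, the last holds). The fingers move at their own pace and stop on an object; "squeeze" is the grip in N (left out, the last holds). Time passes only in rows, so rows that repeat a pose let the fingers close. It gives the time, the measured TCP pose, the force, the opening and the grip force at its end, in the units of the state.
- get_state(): the state, without advancing time (a new reading comes with each control period).
- read_camera(name): name is "scene" or "side" or "wrist"; returns the picture (420x560x3 uint8, red, green, blue); there is no depth.
- calibration(name): a dict with "camera_matrix" (3x3 intrinsics, pixels), "eye" and "rotation" of the camera in the world. Camera axes: x right, y up, looking along -z (the intrinsics and any distortion apply to the point x, -y, -z); pixel columns grow to the right and rows downward; lengths in mm; the calibration is good to about 2 mm. A picture is of the moment at which its call begins: read the wrist's pose just before it. calibration takes no time and is no camera call; for the wrist camera it gives the pose at the moment of the call.
- hand_in(): hands the job in; it is judged then, once.
Trained networks look in the newest picture that a camera, given by its name, has taken for a name from the list of things; names that differ only in an ending like _2 or _b are one class to them, and where a whole thing is asked for, a point or a joint stands for the part that bears it (a point fixed in the world has none). Each returns a list of dicts, best first, with "score" (0 to 1); they miss things now and then, are a little off and sometimes report something else, mostly with a low value. They report only what shows in the picture. A call takes as long as a camera call. They do not tell look-alikes from the thing itself.
- outline_of(target, camera): "pixels" (420x560 bool, what is visible of it) and "extent" ([left, top, width, height] in pixels, round what is visible of it).
The state is a dict: "t": time; "joints": joint angles; "joint_vel": joint speeds; "effort": joint torques, N m; "eef_pos": TCP position; "ee_rot": TCP orientation; "force": force on the tool from outside, world axes, zero at the start; "torque": the same for the moment, N m; "grip_width": opening from 0.0 (shut) to 1.0 (fully open); "gripper_force": force on a finger pad.
Only numpy, scipy, OpenCV 4.12 (cv2) and the standard library are available. Lean on these libraries where they do the work, as an engineer would, in place of code of your own. Each camera call takes 0.05 s, during which the arm holds its last target. There are 200 camera calls.

### The job

Get the drying rack ready: lift the blanking plug out of the clamped coupling and put it in the steel tray, then set the elbow in the coupling and screw it clockwise until it pulls down and turns stiff, stopping with its outlet over the index tongue. Next drop every guide roller on the bench upright into a pocket of the rack, one to a pocket and fully home, and last of all push the fan lever all the way over to on. Leave the film can, tool pot and splicing block where they are.

Things in the scene. Friction and masses are not known exactly. Their poses are not given: they have to be found in the camera images.
- plug_mid (a point): black blanking plug standing loose in the coupling's mouth, simply lifted out: stem 30 mm diameter, 20 mm long; flange 66 mm diameter, 6 mm thick, resting on the rim; round handle 28 mm diameter, 40 mm tall on top; 66 mm tall in all, 90 g. This point is on its axis half-way up, 33 mm above its lowest face; the handle runs from 7 mm below to 33 mm above it.
- tray: shallow steel parts tray fixed to the bench, 130 x 130 mm outside, 28 mm high, walls and floor 4 to 5 mm; origin at the centre of its underside.
- socket: female coupling clamped to the bench: aluminium tube, 70 mm outside diameter, rim 50 mm above the bench, on a 96 mm diameter clamp foot with bolted ears; origin on the bench at its axis, z up. A flat steel index tongue lies along its own +x, ending in a short upright pin 90 mm from the axis, 30 mm high. Inside is a coarse two-start thread (see socket_mouth) over a spring seal.
- socket_mouth (a point): centre of the coupling's mouth, level with the rim; axes as the coupling. Bore 37 mm, with two opposite entry slots (56 mm across) for the elbow's lugs, centred at +81 and -99 degrees about z from the tongue; a lug within 15 degrees of that drops in. Turned clockwise from above, the thread bites after some 35 degrees and has pulled the elbow 4 mm down after 72; solid stop at 120.
- socket_index (a point): point over the index tongue, 75 mm from the coupling's axis along its +x: the fitted elbow's outlet must end above it.
- seal (a joint): how far the rubber spring seal inside the coupling is pressed down, m: 0 free (its top 16 mm above the bench), 9 mm at most; 3.6 N before it moves, then 1.8 N per mm. The elbow screwed home presses it 4 mm, and turning then takes about 0.2 to 0.3 N m.
- elbow_mid (a point): the male fitting, an aluminium elbow standing upright: shank 31 mm diameter, 48 mm long, two lugs at its foot along its own +x and -x (51 mm over both, 10 mm wide, 6 mm high); body 44 mm diameter, 48 to 84 mm up; flat wing on top to hold it by, 18 mm thick (y), 56 long (x), 84 to 126 mm up. 220 g. Point: on its axis, half-way up, 63 mm above its foot; x to the outlet, z up.
- elbow_mouth (a point): centre of the end of the elbow's barbed outlet tube (about 30 mm diameter), 75 mm from its axis along its own +x and 66 mm above its foot. With the lugs dropped in the slots the foot stands on the seal 16 mm above the bench; screwed home, 12 mm.
- rack: grey drying rack block fixed to the bench, 165 x 165 x 30 mm, with four round pockets in a square, 80 mm apart; origin at the centre of its underside.
- pocket0 (a point): centre of the floor of a pocket of the rack, 12 mm above the bench; the pocket is 63 mm in diameter and 18 mm deep, open at the top of the rack (30 mm above the bench).
- pocket1 (a point): centre of the floor of a pocket of the rack, 12 mm above the bench; the pocket is 63 mm in diameter and 18 mm deep, open at the top of the rack (30 mm above the bench).
- pocket2 (a point): centre of the floor of a pocket of the rack, 12 mm above the bench; the pocket is 63 mm in diameter and 18 mm deep, open at the top of the rack (30 mm above the bench).
- pocket3 (a point): centre of the floor of a pocket of the rack, 12 mm above the bench; the pocket is 63 mm in diameter and 18 mm deep, open at the top of the rack (30 mm above the bench).
- roller0_mid (a point): black film guide roller standing upright: body 58 mm diameter and 34 mm tall with a 2 mm chamfered foot, and on top a steel spindle 26 mm diameter and 38 mm tall to hold it by (72 mm tall in all, 180 g). This point is on its axis, 36 mm above its underside (half-way up); z is up along the axis. May be absent (None).
- roller1_mid (a point): black film guide roller standing upright: body 58 mm diameter and 34 mm tall with a 2 mm chamfered foot, and on top a steel spindle 26 mm diameter and 38 mm tall to hold it by (72 mm tall in all, 180 g). This point is on its axis, 36 mm above its underside (half-way up); z is up along the axis. May be absent (None).
- roller2_mid (a point): black film guide roller standing upright: body 58 mm diameter and 34 mm tall with a 2 mm chamfered foot, and on top a steel spindle 26 mm diameter and 38 mm tall to hold it by (72 mm tall in all, 180 g). This point is on its axis, 36 mm above its underside (half-way up); z is up along the axis. May be absent (None).
- roller3_mid (a point): black film guide roller standing upright: body 58 mm diameter and 34 mm tall with a 2 mm chamfered foot, and on top a steel spindle 26 mm diameter and 38 mm tall to hold it by (72 mm tall in all, 180 g). This point is on its axis, 36 mm above its underside (half-way up); z is up along the axis. May be absent (None).
- fan_tip (a point): centre of the black 26 mm ball on the fan's toggle lever, 80 mm from a pivot 22 mm above the bench in a fixed grey block 70 x 50 x 25 mm. At joint value 0 it leans 0.5 rad to the block's -x (roughly towards the robot), ball 92 mm up, and this point's axes equal the block's; it tilts about its y. Push it over towards +x (about 1 N); it stays where left.
- fan (a joint): fan lever, rad: 0 = off (leaning to the block's -x), 0.5 upright, 1.0 = fully on (leaning to +x).
- film_can: closed round film can lying flat, 130 mm across and 38 mm tall; origin at the centre of its underside. Bystander, leave alone.
- pen_pot: clear square pot of tools, 70 x 70 x 85 mm with tools sticking up to about 160 mm; origin at the centre of its underside. Bystander, leave alone.
- splicer: flat aluminium film splicing block, 100 x 160 x 24 mm with a 50 mm high stub; origin at the centre of its underside. Bystander, leave alone.
Not all that is in view belongs to the job. Leave any orange or purple look-alike of the part that bears elbow_mid alone.

How it is judged:
By the outcome, as a careful person would: the job done as asked, in the order asked, and still so for the second after the job is handed in, with the robot touching nothing.
Of roller0, roller1, roller2, roller3 only 3 to 4 are there at a start; the rules pass over those that are not, and their reading is None.
At some moment in a run one of roller0, roller1, roller2, roller3 may be knocked a few centimetres aside while the robot is not near it.
It also fails if it takes over 208 s, if anything falls off the work surface, if the arm or the gripper's body presses on something with over 40 N, if the wrist force passes 120 N, or if a joint passes its speed limit or range.

## Working session

There is one attempt and no reset: what is moved stays moved. The work goes in short steps, Python scripts to look and compute and a tool call to move; the robot and the scene stay as the last step left them, time stands still between calls to the robot, and variables do not carry over. Pictures are saved under pics/ and viewed, at most 14 in all, crops included, and the job is handed in when it is done.

Besides the shell and the picture viewer there is one more tool, called after "Request:" as name(argument=value, ...), one argument or row to a line, values as JSON. send_rows: Moves the arm, as the interface text tells. Shifts and turns lie within -1 to 1; 1 stands for 8 cm of shift or 30 degrees of turn. Its arguments: {"type":"object","properties":{"series":{"type":"array"},"claw":{"type":"number"},"squeeze":{"type":"number"}},"required":["series"]}

```bash
mkdir -p pics; ls
python3 - <<'E'
from bench import *
import cv2
s=get_state();print(s,grasp_offset)
for c in ("scene","side"):
    im=read_camera(c);cv2.imwrite(f"pics/{c}0.png",cv2.cvtColor(im,cv2.COLOR_RGB2BGR));print(c,calibration(c))
print(calibration("wrist"))
E
```

```text
pics
{'t': 0.0, 'joints': array([-1.12175263e-01,  2.17755181e-01,  1.61493922e+00,  1.42429025e-05,
        1.31130312e+00, -1.12171758e-01]), 'joint_vel': array([ 0.00050231,  0.00160923, -0.00093248, -0.00030086, -0.00088681,
        0.00026428]), 'effort': array([-2.90135131e-04, -3.96841800e+01, -3.03850436e+01, -2.80225659e-04,
        9.87685227e-03,  9.68610237e-06]), 'eef_pos': array([6.24180423e+02, 1.34181692e-01, 2.29964985e+02]), 'ee_rot': array([-0.00094437,  0.70710881,  0.70710373, -0.00074435]), 'force': array([-0.19278645,  0.62783274,  0.44681072]), 'torque': array([ 0.05225957, -0.00079632,  0.00697183]), 'gripper_force': 0.0, 'grip_width': 0.9998781913068165} 18.700000000000003
scene {'camera_matrix': array([[380.74067088,   0.        , 281.17644883],
       [  0.        , 380.74067088, 215.72910261],
       [  0.        ,   0.        ,   1.        ]]), 'eye': array([1226.16668191,   55.75373422,  860.11463139]), 'rotation': array([0.58599185, 0.23572949, 0.28235416, 0.72202582])}
side {'camera_matrix': array([[534.16989765,   0.        , 277.37211806],
       [  0.        , 534.16989765, 212.0787361 ],
       [  0.        ,   0.        ,   1.        ]]), 'eye': array([   50.97358642, -1037.24011441,   866.05194995]), 'rotation': array([ 0.86018398,  0.44756075, -0.10597166, -0.22032452])}
{'camera_matrix': array([[336.11537734,   0.        , 279.49442125],
       [  0.        , 336.11537734, 207.60376701],
       [  0.        ,   0.        ,   1.        ]]), 'eye': array([624.22037463,  69.07477485, 372.41132906]), 'rotation': array([ 9.90505891e-01, -1.37465875e-01,  7.66732791e-04,  7.90816224e-04])}
```

View pics/scene0.png

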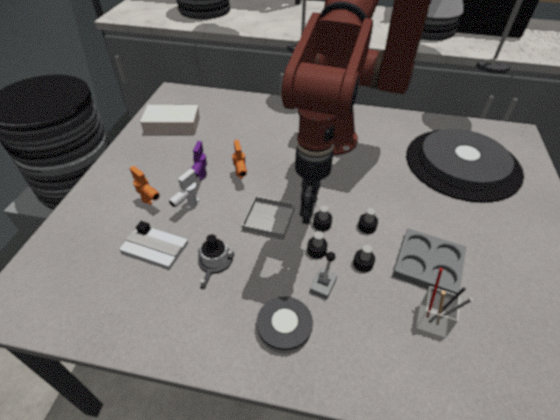

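View pics/side0.png

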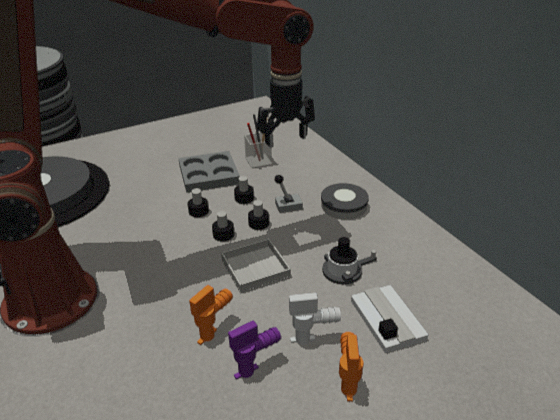

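The elbow is the grey one at scene (185,188) / side (305,320). There are four rollers, the fan lever at scene (330,258) / side (280,180), the coupling at scene (213,250) / side (343,260), and the tray and rack are also in view. Next I'll write helpers and make rough position estimates.

```bash
cat > h.py <<'E'
import numpy as np, cv2
from bench import *
from scipy.spatial.transform import Rotation as R
def rot(q): return R.from_quat([q[1],q[2],q[3],q[0]]).as_matrix()
def cal(c):
    k=calibration(c); return k["camera_matrix"],np.array(k["eye"]),rot(k["rotation"])
def at(k,u,v,z):
    K,e,Rm=k; d=Rm@np.array([(u-K[0,2])/K[0,0],-(v-K[1,2])/K[1,1],-1]); return e+d*(z-e[2])/d[2]
def proj(k,p):
    K,e,Rm=k; q=Rm.T@(np.atleast_2d(p)-e).T; return np.stack([K[0,0]*q[0]/-q[2]+K[0,2],K[1,1]*-q[1]/-q[2]+K[1,2]],1)
def snap(c,name=None):
    k=cal(c); im=read_camera(c)
    if name: cv2.imwrite(f"pics/{name}.png",cv2.cvtColor(im,cv2.COLOR_RGB2BGR))
    return k,im
def tool(pos):
    "tool-frame shift /80 to reach world pos, and yaw of tool x"
    s=get_state(); T=rot(s["ee_rot"]); print("t",s["t"],"pos",s["eef_pos"].round(1),"x",T[:,0].round(3),"y",T[:,1].round(3))
    return (T.T@(np.array(pos)-s["eef_pos"])/80).round(3)
E
python3 - <<'E'
from h import *
S=cal("scene");D=cal("side")
P={"rollers":[((323,212),(243,180),72),((368,213),(197,193),72),((317,236),(259,204),72),((365,250),(223,215),72)],
"plug":[((211,239),(345,241),90)],"tray":[((268,217),(255,264),14)],"elbow":[((186,176),(303,298),126)],"fan":[((331,256),(280,180),92)],"rack":[((432,260),(208,168),30)]}
for n,l in P.items():
    for a,b,z in l: print(n,at(S,*a,z).round(),at(D,*b,z).round())
E
```

```text
rollers [461.  28.  72.] [563. 144.  72.]
rollers [438. 155.  72.] [425. 145.  72.]
rollers [554.  24.  72.] [549.  15.  72.]
rollers [575. 154.  72.] [446.  15.  72.]
plug [ 638. -246.   90.] [ 643. -245.   90.]
tray [ 461. -135.   14.] [ 460. -135.   14.]
elbow [ 453. -380.  126.] [ 444. -390.  126.]
fan [629.  68.  92.] [639.  64.  92.]
rack [537. 339.  30.] [526. 324.  30.]
```

Request:
send_rows(
  series=[
    {"translation": [-0.3, -0.08, -0.2], "dr": [0, 0, 0]},
    {"translation": [-0.7, -0.2, -0.4], "dr": [0, 0, 0]},
    {"translation": [-1, -0.27, -0.6], "dr": [0, 0, 0]},
  ],
)

```text
t: 0.4
eef_pos: [602.3, -81.0, 278.8]
ee_rot: [-0.001, 0.707, 0.707, -0.001]
force: [-0.0, 0.0, -0.7]
grip_width: 1.002
gripper_force: 0.0
```

Request:
send_rows(
  series=[
    {"translation": [-0.5, -0.13, -0.15], "dr": [0, 0, 0]},
    {"translation": [-1, -0.27, -0.3], "dr": [0, 0, 0]},
  ],
)

```text
t: 0.6
eef_pos: [581.2, -160.8, 303.4]
ee_rot: [-0.0, 0.707, 0.708, -0.0]
force: [0.6, -0.5, -0.7]
grip_width: 1.001
gripper_force: 0.0
```

Request:
send_rows(
  series=[
    {"translation": [-0.5, -0.13, 0], "dr": [0, 0, 0]},
    {"translation": [-0.8, -0.2, 0], "dr": [0, 0, 0]},
    {"translation": [-1, -0.27, 0], "dr": [0, 0, 0]},
    {"translation": [-1, -0.27, 0], "dr": [0, 0, 0]},
    {"translation": [-1, -0.27, 0], "dr": [0, 0, 0]},
    {"translation": [-1, -0.27, 0], "dr": [0, 0, 0]},
  ],
)

```text
t: 1.2
eef_pos: [560.5, -238.5, 303.0]
ee_rot: [-0.0, 0.707, 0.708, 0.0]
force: [-0.4, 0.1, 0.4]
grip_width: 0.999
gripper_force: 0.0
```

Run:
```python
from h import *
print(tool([640,-245,100]))
snap("wrist","w1")
for n in("plug_mid","socket","tray","elbow_mid"):
    for o in outline_of(n,"wrist")[:3]: print(n,o["score"],o["extent"])
print(calibration("wrist"))
```

```text
t 1.2 pos [ 560.5 -238.5  303. ] x [-0.002  1.     0.001] y [ 1.     0.002 -0.   ]
[-0.084  0.994  2.537]
plug_mid 0.71 [318.8, 150.6, 54.9, 56.3]
plug_mid 0.33 [305.6, 134.6, 114.9, 77.0]
socket 0.93 [301.5, 134.2, 118.4, 78.2]
tray 0.63 [136.7, 16.0, 122.1, 126.5]
tray 0.62 [175.6, 260.7, 73.2, 69.0]
elbow_mid 0.94 [0.0, 174.7, 100.0, 58.5]
elbow_mid 0.85 [172.0, 255.3, 79.1, 78.6]
elbow_mid 0.68 [36.8, 271.6, 88.5, 57.1]
{'camera_matrix': array([[336.11537734,   0.        , 279.49442125],
       [  0.        , 336.11537734, 207.60376701],
       [  0.        ,   0.        ,   1.        ]]), 'eye': array([ 560.08057043, -170.09641443,  445.66416312]), 'rotation': array([ 9.90494727e-01, -1.37543730e-01, -4.51305036e-04,  1.30921360e-03])}
```

View pics/w1.png

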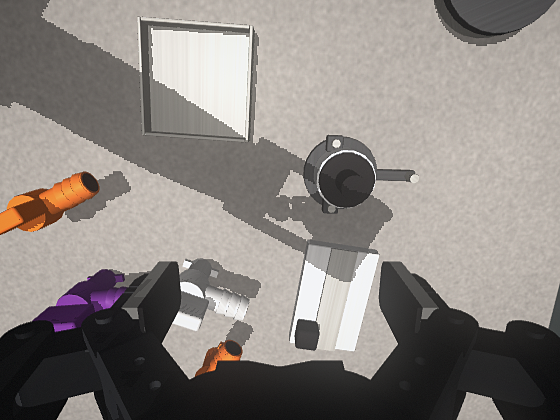

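Wrist view: tray centre near (197,79), plug flange centre (346,179), pin top (415,178), grey elbow wing near (190,305), with its outlet pointing right and slightly down to (245,305).

Run:
```python
from h import *
k=cal("wrist")
for o in [outline_of("plug_mid","wrist")[0]]:
    m=o["pixels"].astype(np.uint8); c=max(cv2.findContours(m,0,1)[0],key=cv2.contourArea)
    e=cv2.fitEllipse(c);print(e,at(k,*e[0],56))
print("flange by eye",at(k,346,179,56),"pin",at(k,415,178,30),"tray",[at(k,*p,28).round() for p in((141,18),(253,27),(249,139),(143,132))])
o=[o for o in outline_of("elbow_mid","wrist") if 160<o["extent"][0]<180][0]
m=o["pixels"]; im=read_camera("wrist")
crop=cv2.resize(cv2.cvtColor(im[220:380,120:300],cv2.COLOR_RGB2BGR),None,fx=4,fy=3.5,interpolation=2)
cv2.imwrite("pics/w1c.png",cv2.resize(cv2.cvtColor(im[230:370,130:310],cv2.COLOR_RGB2BGR),None,fx=4,fy=4,interpolation=2))
```

```text
((346.2489318847656, 179.5111083984375), (53.78757858276367, 56.20774459838867), 58.33584213256836) [ 639.07650635 -245.87204754   56.        ]
flange by eye [ 638.74885712 -245.26229383   56.        ] pin [ 730.48143778 -248.77861587   30.        ] tray [array([406., -69.,  28.]), array([530., -78.,  28.]), array([ 523., -201.,   28.]), array([ 395., -193.,   28.])]
```

View pics/w1c.png

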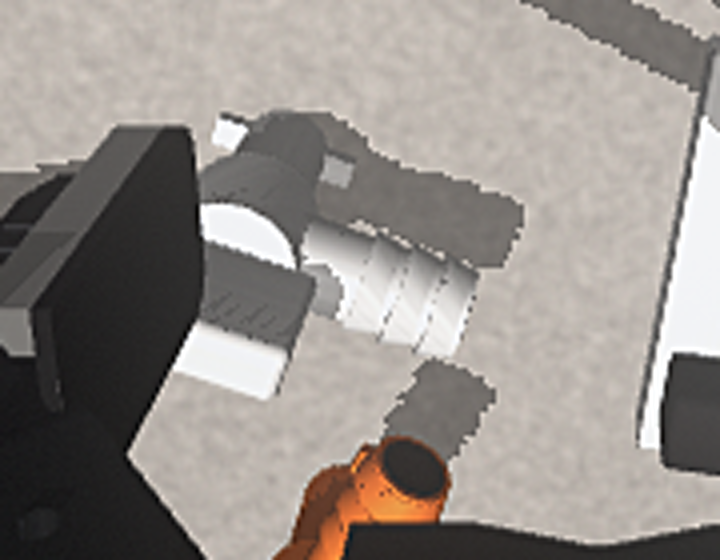

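Request:
send_rows(
  series=[
    {"translation": [-0.04, 0.5, 0.4], "dr": [0, 0, 0]},
    {"translation": [-0.08, 0.97, 0.9], "dr": [0, 0, 0]},
  ],
)

```text
t: 1.8
eef_pos: [636.1, -247.0, 239.0]
ee_rot: [0.004, 0.707, 0.707, 0.001]
force: [0.2, 0.1, 0.0]
grip_width: 0.998
gripper_force: 0.0
```

Request:
send_rows(
  series=[
    {"translation": [0, 0, 0.5], "dr": [0, 0, 0]},
    {"translation": [0, 0, 0.8], "dr": [0, 0, 0]},
    {"translation": [0, 0, 1], "dr": [0, 0, 0]},
    {"translation": [0, 0, 1], "dr": [0, 0, 0]},
    {"translation": [0, 0, 1], "dr": [0, 0, 0]},
    {"translation": [0, 0, 1], "dr": [0, 0, 0]},
  ],
)

```text
t: 2.4
eef_pos: [635.0, -246.9, 158.8]
ee_rot: [0.002, 0.707, 0.707, 0.001]
force: [-0.1, 0.1, 0.5]
grip_width: 0.999
gripper_force: 0.0
```

Run:
```python
from h import *
k,im=snap("wrist","w2")
print(tool([639,-245.5,64]))
for p in outline_of("plug_mid","wrist")[:2]:
    c=max(cv2.findContours(p["pixels"].astype(np.uint8),0,1)[0],key=cv2.contourArea);e=cv2.fitEllipse(c);print(p["score"],p["extent"],e,at(k,*e[0],56))
```

```text
t 2.45 pos [ 635.  -246.9  158.9] x [ 0.     1.    -0.002] y [ 1.    -0.     0.004]
[0.02  0.045 1.186]
0.61 [243.3, 160.0, 84.2, 86.3] ((284.9475402832031, 203.96630859375), (83.96688842773438, 85.31719207763672), 86.48291778564453) [ 639.40518343 -244.68252374   56.        ]
```

View pics/w2.png

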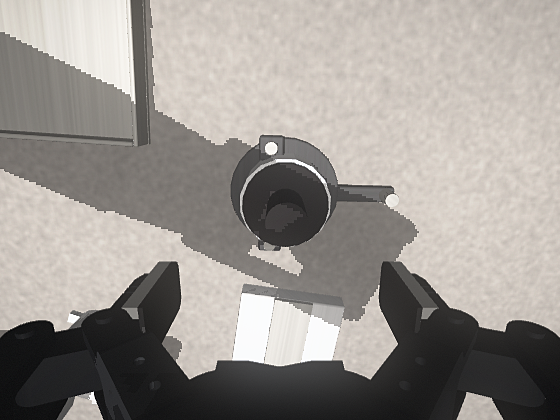

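Plug flange is centred at (285,204), pin top at (392,200). Grasping the plug.

Request:
send_rows(
  series=[
    {"translation": [0.02, 0.05, 0.5], "dr": [0, 0, 0]},
    {"translation": [0.025, 0.055, 1], "dr": [0, 0, 0]},
  ],
)

```text
t: 2.7
eef_pos: [641.3, -245.6, 79.7]
ee_rot: [0.004, 0.707, 0.707, 0.002]
force: [-0.4, -0.0, -1.0]
grip_width: 1.001
gripper_force: 0.0
```

Request:
send_rows(
  series=[
    {"translation": [0, 0, 0.15], "dr": [0, 0, 0]},
    {"translation": [0, 0, 0.19], "dr": [0, 0, 0]},
    {"translation": [0, 0, 0.19], "dr": [0, 0, 0]},
    {"translation": [0, 0, 0.19], "dr": [0, 0, 0]},
  ],
)

```text
t: 3.1
eef_pos: [639.8, -245.1, 63.6]
ee_rot: [0.002, 0.707, 0.707, 0.001]
force: [0.6, 0.4, 0.6]
grip_width: 0.998
gripper_force: 0.0
```

Request:
send_rows(
  series=[
    {"translation": [0, 0, 0], "dr": [0, 0, 0]},
    {"translation": [0, 0, 0], "dr": [0, 0, 0]},
    {"translation": [0, 0, 0], "dr": [0, 0, 0]},
    {"translation": [0, 0, 0], "dr": [0, 0, 0]},
    {"translation": [0, 0, 0], "dr": [0, 0, 0]},
    {"translation": [0, 0, 0], "dr": [0, 0, 0]},
    {"translation": [0, 0, 0], "dr": [0, 0, 0]},
    {"translation": [0, 0, 0], "dr": [0, 0, 0]},
  ],
  claw=1,
  squeeze=30,
)

```text
t: 3.9
eef_pos: [638.3, -244.2, 61.2]
ee_rot: [0.0, 0.707, 0.707, 0.0]
force: [0.5, 0.3, 3.1]
grip_width: 0.319
gripper_force: 29.9
```

Run:
```python
from h import *
print(tool([639.4,-244.7,144]), get_state()["force"],get_state()["gripper_force"])
K,_,_=cal("wrist")
```

```text
t 3.9 pos [ 638.3 -244.2   61.2] x [ 0.  1. -0.] y [ 1.    -0.     0.001]
[-0.006  0.015 -1.035] [0.4639439  0.29745911 3.10646834] 29.851395785808563
```

Request:
send_rows(
  series=[
    {"translation": [0, 0, -0.3], "dr": [0, 0, 0]},
    {"translation": [0, 0, -0.7], "dr": [0, 0, 0]},
    {"translation": [0.1, -0.2, -0.9], "dr": [0, 0, 0]},
  ],
)

```text
t: 4.2
eef_pos: [624.1, -237.4, 135.0]
ee_rot: [0.002, 0.707, 0.707, 0.001]
force: [0.8, 0.3, 0.8]
grip_width: 0.32
gripper_force: 30.9
```

Request:
send_rows(
  series=[
    {"translation": [0.3, -0.5, 0], "dr": [0, 0, 0]},
    {"translation": [0.6, -1, 0], "dr": [0, 0, 0]},
  ],
)

```text
t: 4.4
eef_pos: [541.2, -187.8, 132.9]
ee_rot: [0.0, 0.707, 0.707, 0.0]
force: [0.3, -0.2, 0.0]
grip_width: 0.317
gripper_force: 30.9
```

Request:
send_rows(
  series=[
    {"translation": [0.3, -0.5, 0], "dr": [0, 0, 0]},
    {"translation": [0.66, -1, 0], "dr": [0, 0, 0]},
    {"translation": [0.66, -1, 0.2], "dr": [0, 0, 0]},
    {"translation": [0.66, -1, 0.2], "dr": [0, 0, 0]},
  ],
)

```text
t: 4.8
eef_pos: [458.1, -133.2, 114.0]
ee_rot: [-0.003, 0.707, 0.707, -0.001]
force: [0.2, -0.6, -2.4]
grip_width: 0.317
gripper_force: 30.9
```

Run:
```python
from h import *
print(tool([463.5,-135,37]),get_state()["grip_width"])
k=cal("wrist")
```

```text
t 4.8 pos [ 458.1 -133.2  114. ] x [-0.001  1.     0.002] y [ 1.     0.001 -0.005]
[-0.025  0.072  0.962] 0.3173152197962762
```

Request:
send_rows(
  series=[
    {"translation": [-0.02, 0.06, 0.4], "dr": [0, 0, 0]},
    {"translation": [-0.02, 0.06, 0.8], "dr": [0, 0, 0]},
    {"translation": [-0.02, 0.06, 0.94], "dr": [0, 0, 0]},
    {"translation": [-0.02, 0.06, 0.95], "dr": [0, 0, 0]},
    {"translation": [-0.02, 0.06, 0.95], "dr": [0, 0, 0]},
  ],
)

```text
t: 5.3
eef_pos: [467.7, -137.4, 41.3]
ee_rot: [0.0, 0.707, 0.707, 0.0]
force: [-0.2, 0.1, -0.2]
grip_width: 0.321
gripper_force: 30.9
```

Request:
send_rows(
  series=[
    {"translation": [0, 0, 0], "dr": [0, 0, 0]},
    {"translation": [0, 0, 0], "dr": [0, 0, 0]},
    {"translation": [0, 0, 0], "dr": [0, 0, 0]},
    {"translation": [0, 0, 0], "dr": [0, 0, 0]},
    {"translation": [0, 0, 0], "dr": [0, 0, 0]},
  ],
  claw=0,
)

```text
t: 5.8
eef_pos: [466.9, -136.9, 41.1]
ee_rot: [0.0, 0.707, 0.707, 0.0]
force: [0.4, 0.4, -0.3]
grip_width: 0.999
gripper_force: 0.0
```

Request:
send_rows(
  series=[
    {"translation": [0, 0, -0.3], "dr": [0, 0, 0]},
    {"translation": [0, 0, -0.7], "dr": [0, 0, 0]},
    {"translation": [0, 0, -1], "dr": [0, 0, 0]},
  ],
)

```text
t: 6.1
eef_pos: [467.0, -136.9, 122.1]
ee_rot: [0.0, 0.707, 0.707, 0.0]
force: [0.2, -0.5, -0.3]
grip_width: 0.999
gripper_force: 0.0
```

Request:
send_rows(
  series=[
    {"translation": [0, 0, -0.3], "dr": [0, 0, 0]},
    {"translation": [0, 0, -0.7], "dr": [0, 0, 0]},
    {"translation": [0, 0, -1], "dr": [0, 0, 0]},
  ],
)

```text
t: 6.4
eef_pos: [467.0, -137.0, 202.6]
ee_rot: [0.001, 0.707, 0.707, 0.0]
force: [0.3, 0.8, -0.3]
grip_width: 0.999
gripper_force: 0.0
```

Request:
send_rows(
  series=[
    {"translation": [-0.5, -0.05, -0.5], "dr": [0, 0, 0]},
    {"translation": [-1, -0.1, -1], "dr": [0, 0, 0]},
  ],
)

```text
t: 6.6
eef_pos: [459.1, -207.0, 272.1]
ee_rot: [-0.0, 0.706, 0.708, -0.0]
force: [-0.2, -1.4, -0.5]
grip_width: 0.999
gripper_force: 0.0
```

Request:
send_rows(
  series=[
    {"translation": [-0.5, -0.05, -0.1], "dr": [0, 0, 0]},
    {"translation": [-1, -0.1, -0.1], "dr": [0, 0, 0]},
  ],
)

```text
t: 6.8
eef_pos: [452.7, -289.6, 282.7]
ee_rot: [0.003, 0.707, 0.707, 0.0]
force: [0.6, 0.0, -0.7]
grip_width: 1.006
gripper_force: 0.0
```

Request:
send_rows(
  series=[
    {"translation": [-0.4, 0, 0], "dr": [0, 0, 0]},
    {"translation": [-0.5, 0, 0], "dr": [0, 0, 0]},
    {"translation": [-0.5, 0, 0], "dr": [0, 0, 0]},
    {"translation": [-0.5, 0, 0], "dr": [0, 0, 0]},
    {"translation": [-0.5, 0, 0], "dr": [0, 0, 0]},
    {"translation": [-0.5, 0, 0], "dr": [0, 0, 0]},
  ],
)

```text
t: 7.4
eef_pos: [451.9, -326.0, 279.2]
ee_rot: [-0.0, 0.707, 0.708, 0.0]
force: [0.5, 0.5, 1.2]
grip_width: 1.001
gripper_force: 0.0
```

Run:
```python
from h import *
k,im=snap("wrist")
tool([0,0,0])
np.save("w3.npy",np.array(k,dtype=object),allow_pickle=True)
cv2.imwrite("pics/w3.png",cv2.resize(cv2.cvtColor(im[90:330,130:450],cv2.COLOR_RGB2BGR),None,fx=2.5,fy=2.5,interpolation=2))
for o in outline_of("elbow_mid","wrist"): print(o["score"],o["extent"])
```

```text
t 7.45 pos [ 451.9 -326.2  279.3] x [-0.002  1.     0.   ] y [1.    0.002 0.   ]Traceback (most recent call last):
  File "<stdin>", line 4, in <module>
ValueError: could not broadcast input array from shape (3,3) into shape (3,)
```

Run:
```python
from h import *
k,im=snap("wrist")
cv2.imwrite("pics/w3.png",cv2.resize(cv2.cvtColor(im[110:330,130:430],cv2.COLOR_RGB2BGR),None,fx=2.5,fy=2.5,interpolation=2))
for o in outline_of("elbow_mid","wrist"): print(o["score"],o["extent"])
```

```text
0.93 [245.6, 202.5, 96.5, 67.3]
0.91 [101.9, 220.2, 118.9, 57.7]
0.8 [42.0, 88.4, 136.5, 68.5]
```

View pics/w3.png

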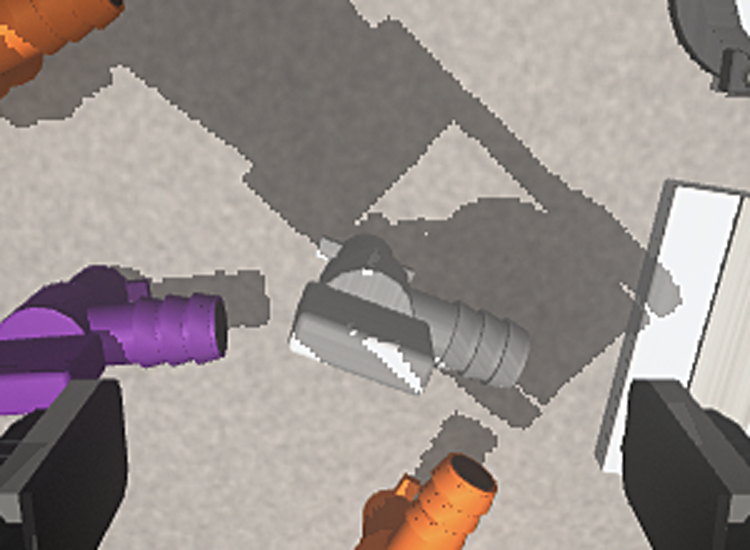

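The grey elbow's wing is at crop (365,340), with the outlet tilted down-right at roughly -20°. I'll fit the pose with a silhouette model.

```bash
cat >> h.py <<'E'
def cyl(r,z0,z1,a=None):
    t=np.linspace(0,2*np.pi,32)[:-1]
    return np.array([[r*np.cos(q),r*np.sin(q),z] for q in t for z in(z0,z1)])
def box(x,y,z0,z1): return np.array([[sx*x/2,sy*y/2,z] for sx in(-1,1) for sy in(-1,1) for z in(z0,z1)])
ELB=[cyl(15.5,0,48),box(51,10,0,6),cyl(22,48,84),box(56,18,84,126),cyl(15,0,75)[:,[2,1,0]]+[0,0,66]]
def sil(k,parts,x,y,yaw,z=0):
    m=np.zeros((420,560),np.uint8); Rz=R.from_euler("z",yaw).as_matrix()
    for p in parts:
        q=proj(k,p@Rz.T+[x,y,z]); cv2.fillConvexPoly(m,cv2.convexHull(np.rint(q*16).astype(np.int32)),1,shift=4)
    return m
def fit(k,mask,parts,p0,z=0):
    from scipy.optimize import minimize
    f=lambda p:1-(lambda s:(s&mask).sum()/(s|mask).sum())(sil(k,parts,p[0],p[1],p[2]/50,z))
    mask=mask.astype(np.uint8); best=None
    s0=np.array([p0[0],p0[1],p0[2]*50.])
    for st in(15,5,2):
        r=minimize(f,s0,method="Nelder-Mead",options=dict(initial_simplex=np.vstack([s0]+[s0+st*np.eye(3)[i] for i in range(3)]),xatol=.05,fatol=1e-4)); s0=r.x
    return s0[0],s0[1],np.degrees(s0[2]/50),1-r.fun
E
python3 - <<'E'
from h import *
k,im=snap("wrist")
o=min(outline_of("elbow_mid","wrist"),key=lambda o:abs(o["extent"][0]-245)); print(o["extent"])
print("wrist",fit(k,o["pixels"],ELB,(448,-385,-.35)))
print(at(k,130+(289+420)/5,110+(340+394)/5,126))
print(tool([448,-385,126]))
E
```

```text
[246.8, 204.1, 96.3, 64.5]
wrist (np.float64(447.44612774521164), np.float64(-384.1292535283442), np.float64(-21.89633382534712), np.float64(0.9286452947259566))
[ 444.56597745 -390.15107055  126.        ]
t 7.65 pos [ 451.8 -326.9  279.3] x [-0.001  1.    -0.   ] y [1.    0.001 0.   ]
[-0.726 -0.048  1.916]
```

Run:
```python
from h import *
k=cal("side")
for n,p in dict(purple=(242,337),orange=(349,345),orange2=(203,300),grey=(303,300)).items(): print(n,at(k,*p,120).round())
print(at(cal("wrist"),316,298,66), get_state()["joints"].round(2))
```

```text
purple [ 299. -417.  120.]
orange [ 458. -527.  120.]
orange2 [ 272. -294.  120.]
grey [ 444. -390.  120.]
[ 495.45863631 -470.48104035   66.        ] [-0.75  0.04  1.72  0.    1.38 -0.75]
```

Request:
send_rows(
  series=[
    {"translation": [-0.2, 0, 0], "dr": [0, 0, 0.28]},
    {"translation": [-0.4, 0, 0], "dr": [0, 0, 0.56]},
    {"translation": [-0.6, -0.03, 0], "dr": [0, 0, 0.84]},
    {"translation": [-0.71, -0.05, 0], "dr": [0, 0, 0.94]},
  ],
  claw=0.45,
)

```text
t: 8.05
eef_pos: [447.5, -385.2, 279.2]
ee_rot: [0.0, 0.859, 0.512, -0.0]
force: [0.3, 0.8, 0.1]
grip_width: 0.549
gripper_force: 0.0
```

Request:
send_rows(
  series=[
    {"translation": [0, 0, 0], "dr": [0, 0, 0.28]},
    {"translation": [0, 0, 0], "dr": [0, 0, 0.56]},
    {"translation": [0, 0, 0], "dr": [0, 0, 0.84]},
    {"translation": [0, 0, 0], "dr": [0, 0, 0.94]},
  ],
)

```text
t: 8.45
eef_pos: [447.6, -384.1, 279.1]
ee_rot: [-0.0, 0.958, 0.287, -0.0]
force: [-1.0, -0.1, 0.3]
grip_width: 0.549
gripper_force: 0.0
```

Request:
send_rows(
  series=[
    {"translation": [0, 0, 0], "dr": [0, 0, 0.28]},
    {"translation": [0, 0, 0], "dr": [0, 0, 0.56]},
    {"translation": [0, 0, 0], "dr": [0, 0, 0.84]},
    {"translation": [0, 0, 0], "dr": [0, 0, 0.93]},
  ],
)

```text
t: 8.85
eef_pos: [447.7, -384.1, 279.2]
ee_rot: [-0.0, 0.999, 0.048, -0.0]
force: [-0.1, -0.5, 0.2]
grip_width: 0.549
gripper_force: 0.0
```

Request:
send_rows(
  series=[
    {"translation": [0, 0, 0], "dr": [0, 0, 0.28]},
    {"translation": [0, 0, 0], "dr": [0, 0, 0.56]},
    {"translation": [0, 0, 0], "dr": [0, 0, 0.84]},
    {"translation": [0, 0, 0], "dr": [0, 0, 0.92]},
    {"translation": [0, 0, 0], "dr": [0, 0, 0.92]},
    {"translation": [0, 0, 0], "dr": [0, 0, 0.92]},
    {"translation": [0, 0, 0], "dr": [0, 0, 0.92]},
  ],
)

```text
t: 9.55
eef_pos: [447.6, -384.1, 279.2]
ee_rot: [-0.0, 0.982, -0.19, -0.0]
force: [-0.7, -0.4, -0.0]
grip_width: 0.55
gripper_force: 0.0
```

Run:
```python
from h import *
k,im=snap("wrist")
for o in outline_of("elbow_mid","wrist")[:3]:
    r=fit(k,o["pixels"],ELB,(447,-384,-.38)); print(o["extent"],np.round(r,2))
    if r[3]>.85: print(tool([r[0],r[1],89]))
print(get_state()["joints"].round(2),get_state()["grip_width"])
```

```text
[259.9, 107.7, 43.4, 113.7] [ 446.97 -386.01  -21.18    0.92]
t 9.65 pos [ 447.6 -384.1  279.2] x [ 0.928 -0.373 -0.   ] y [-0.373 -0.928 -0.   ]
[1.000e-03 2.500e-02 2.378e+00]
[301.2, 224.1, 36.1, 77.6] [ 447.   -384.    -21.77    0.  ]
[218.4, 297.2, 56.2, 67.7] [ 447.   -384.    -21.77    0.  ]
[-0.83  0.11  1.65  0.    1.39  1.12] 0.5503879615460571
```

Request:
send_rows(
  series=[
    {"translation": [0, 0.015, 0.5], "dr": [0, 0, 0]},
    {"translation": [0, 0.015, 1], "dr": [0, 0, 0]},
  ],
)

```text
t: 9.85
eef_pos: [448.4, -386.7, 200.7]
ee_rot: [0.002, 0.982, -0.19, 0.002]
force: [-0.3, 0.7, -0.2]
grip_width: 0.551
gripper_force: 0.0
```

Request:
send_rows(
  series=[
    {"translation": [0, 0, 0.5], "dr": [0, 0, 0]},
    {"translation": [0, 0, 1], "dr": [0, 0, 0]},
    {"translation": [0, 0, 1], "dr": [0, 0, 0]},
  ],
)

```text
t: 10.15
eef_pos: [443.1, -380.9, 112.2]
ee_rot: [-0.004, 0.982, -0.19, -0.006]
force: [-0.9, 0.3, 0.1]
grip_width: 0.551
gripper_force: 0.0
```

Request:
send_rows(
  series=[
    {"translation": [0, 0, 0.2], "dr": [0, 0, 0]},
    {"translation": [0, 0, 0.36], "dr": [0, 0, 0]},
    {"translation": [0, 0, 0.37], "dr": [0, 0, 0]},
    {"translation": [0, 0, 0.37], "dr": [0, 0, 0]},
  ],
)

```text
t: 10.55
eef_pos: [447.7, -385.8, 90.5]
ee_rot: [0.0, 0.982, -0.19, 0.001]
force: [-0.4, 0.2, 0.8]
grip_width: 0.554
gripper_force: 0.0
```

Request:
send_rows(
  series=[
    {"translation": [0, 0, 0], "dr": [0, 0, 0]},
    {"translation": [0, 0, 0], "dr": [0, 0, 0]},
    {"translation": [0, 0, 0], "dr": [0, 0, 0]},
    {"translation": [0, 0, 0], "dr": [0, 0, 0]},
    {"translation": [0, 0, 0], "dr": [0, 0, 0]},
    {"translation": [0, 0, 0], "dr": [0, 0, 0]},
  ],
  claw=1,
  squeeze=70,
)

```text
t: 11.15
eef_pos: [448.0, -386.1, 91.0]
ee_rot: [0.001, 0.982, -0.19, 0.001]
force: [1.0, -0.2, 6.4]
grip_width: 0.202
gripper_force: 68.9
```

Run:
```python
from h import *
s=get_state();print(tool([447,-385,89]),s["force"],s["grip_width"]*85)
```

```text
t 11.15 pos [ 448.  -386.1   91. ] x [ 0.928 -0.373  0.002] y [-0.373 -0.928  0.001]
[-0.017 -0.008  0.025] [ 1.02276773 -0.15426273  6.42786364] 17.186043612039455
```

Request:
send_rows(
  series=[
    {"translation": [0, 0, -0.2], "dr": [0, 0, 0]},
    {"translation": [0, 0, -0.6], "dr": [0, 0, 0]},
    {"translation": [0, 0, -1], "dr": [0, 0, 0]},
  ],
)

```text
t: 11.45
eef_pos: [445.8, -383.8, 168.9]
ee_rot: [-0.001, 0.982, -0.19, -0.002]
force: [0.6, -1.9, -1.5]
grip_width: 0.2
gripper_force: 68.2
```

Request:
send_rows(
  series=[
    {"translation": [0.2, -0.3, -0.1], "dr": [0, 0, 0]},
    {"translation": [0.52, -0.85, -0.1], "dr": [0, 0, 0]},
  ],
)

```text
t: 11.65
eef_pos: [510.2, -340.8, 180.7]
ee_rot: [0.002, 0.981, -0.192, 0.001]
force: [0.6, 0.2, -1.9]
grip_width: 0.199
gripper_force: 68.4
```

Request:
send_rows(
  series=[
    {"translation": [0.26, -0.42, -0.1], "dr": [0, 0, 0]},
    {"translation": [0.52, -0.85, -0.1], "dr": [0, 0, 0]},
  ],
)

```text
t: 11.85
eef_pos: [575.2, -289.7, 186.5]
ee_rot: [0.0, 0.982, -0.19, 0.0]
force: [0.7, -1.2, -2.2]
grip_width: 0.204
gripper_force: 68.6
```

Request:
send_rows(
  series=[
    {"translation": [0.26, -0.4, 0], "dr": [0, 0, 0]},
    {"translation": [0.45, -0.75, 0], "dr": [0, 0, 0]},
    {"translation": [0.52, -0.83, 0], "dr": [0, 0, 0]},
  ],
)

```text
t: 12.15
eef_pos: [639.2, -241.2, 184.9]
ee_rot: [-0.001, 0.982, -0.188, -0.001]
force: [0.4, 0.4, -2.3]
grip_width: 0.199
gripper_force: 68.6
```

Request:
send_rows(
  series=[
    {"translation": [0, 0, 0], "dr": [0, 0, -0.25]},
    {"translation": [0, 0, 0], "dr": [0, 0, -0.53]},
    {"translation": [0, 0, 0], "dr": [0, 0, -0.8]},
    {"translation": [0, 0, 0], "dr": [0, 0, -0.84]},
  ],
)

```text
t: 12.55
eef_pos: [636.6, -244.7, 184.9]
ee_rot: [-0.0, 1.0, 0.029, -0.001]
force: [0.4, 0.3, -2.3]
grip_width: 0.199
gripper_force: 68.6
```

Request:
send_rows(
  series=[
    {"translation": [0, 0, 0], "dr": [0, 0, -0.25]},
    {"translation": [0, 0, 0], "dr": [0, 0, -0.53]},
    {"translation": [0, 0, 0], "dr": [0, 0, -0.8]},
    {"translation": [0, 0, 0], "dr": [0, 0, -0.84]},
  ],
)

```text
t: 12.95
eef_pos: [636.9, -244.8, 185.2]
ee_rot: [-0.0, 0.969, 0.245, -0.001]
force: [-0.5, -0.8, -2.7]
grip_width: 0.202
gripper_force: 68.6
```

Request:
send_rows(
  series=[
    {"translation": [0, 0, 0], "dr": [0, 0, -0.25]},
    {"translation": [0, 0, 0], "dr": [0, 0, -0.53]},
    {"translation": [0, 0, 0], "dr": [0, 0, -0.8]},
    {"translation": [0, 0, 0], "dr": [0, 0, -0.84]},
  ],
)

```text
t: 13.35
eef_pos: [637.3, -244.7, 185.4]
ee_rot: [-0.0, 0.893, 0.45, -0.0]
force: [-1.1, -0.1, -1.5]
grip_width: 0.201
gripper_force: 68.6
```

Request:
send_rows(
  series=[
    {"translation": [0, 0, 0], "dr": [0, 0, -0.25]},
    {"translation": [0, 0, 0], "dr": [0, 0, -0.53]},
    {"translation": [0, 0, 0], "dr": [0, 0, -0.8]},
    {"translation": [0, 0, 0], "dr": [0, 0, -0.84]},
    {"translation": [0, 0, 0], "dr": [0, 0, -0.84]},
    {"translation": [0, 0, 0], "dr": [0, 0, -0.84]},
  ],
)

```text
t: 13.95
eef_pos: [637.6, -244.6, 185.5]
ee_rot: [-0.0, 0.773, 0.634, -0.0]
force: [-0.6, -1.2, -2.0]
grip_width: 0.203
gripper_force: 68.6
```

Run:
```python
from h import *
s=get_state();print(tool([639.3,-244.4,151]),s["force"],s["torque"],s["grip_width"]*85)
k,im=snap("scene")
z=im[150:330,140:300]
kw,iw=snap("wrist"); kd,d=snap("side")
up=lambda a,f:cv2.resize(cv2.cvtColor(a,cv2.COLOR_RGB2BGR),None,fx=f,fy=f,interpolation=2)
a=up(z,2.2)
b=up(d[150:330,250:410],2.2)
cv2.imwrite("pics/c4.png",np.hstack([a,b]))
p=[o for o in outline_of("elbow_mid","side")]
for o in p: print(o["extent"],np.round(fit(kd,o["pixels"],ELB,(639,-245,1.38),z=get_state()["eef_pos"][2]-91),2))
```

```text
t 13.95 pos [ 637.6 -244.6  185.5] x [0.196 0.981 0.   ] y [ 0.981 -0.196 -0.   ]
[0.007 0.02  0.432] [-0.62531263 -1.22321894 -2.02125564] [ 0.01540733 -0.04323096  0.03739847] 17.250412321799963
[228.2, 320.8, 53.0, 58.4] [ 639.   -245.     79.07    0.  ]
[188.2, 288.8, 44.3, 54.3] [ 639.   -245.     79.07    0.  ]
[328.3, 191.1, 28.0, 57.3] [ 632.73 -248.32   76.11    0.76]
[245.0, 244.6, 27.2, 29.0] [ 639.   -245.     79.07    0.  ]
```

View pics/c4.png

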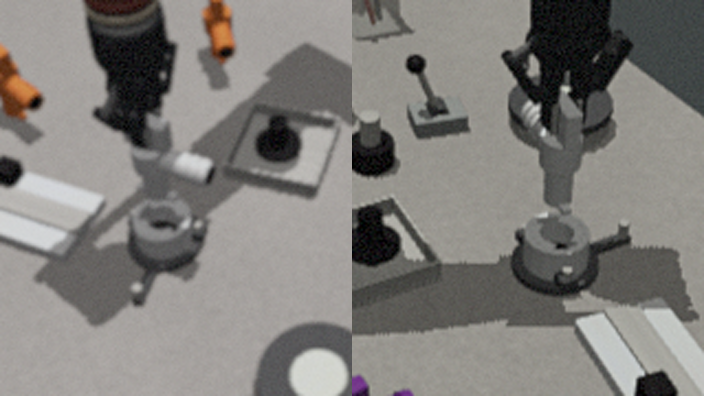

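Left (scene): the elbow hangs over the open coupling at (165,215) and the plug stands in the tray. Right (side): same. Lowering into the slots.

Request:
send_rows(
  series=[
    {"translation": [0.007, 0.02, 0.25], "dr": [0, 0, 0]},
    {"translation": [0.007, 0.02, 0.5], "dr": [0, 0, 0]},
    {"translation": [0.007, 0.02, 0.52], "dr": [0, 0, 0]},
    {"translation": [0.007, 0.02, 0.56], "dr": [0, 0, 0]},
    {"translation": [0.007, 0.02, 0.6], "dr": [0, 0, 0]},
    {"translation": [0.007, 0.02, 0.64], "dr": [0, 0, 0]},
    {"translation": [0.007, 0.02, 0.66], "dr": [0, 0, 0]},
    {"translation": [0.007, 0.02, 0.66], "dr": [0, 0, 0]},
  ],
)

```text
t: 14.95
eef_pos: [639.5, -244.4, 132.9]
ee_rot: [0.0, 0.772, 0.635, 0.0]
force: [-0.7, -0.4, -1.8]
grip_width: 0.196
gripper_force: 68.7
```

Request:
send_rows(
  series=[
    {"translation": [0, 0, 0.05], "dr": [0, 0, 0]},
    {"translation": [0, 0, 0.1], "dr": [0, 0, 0]},
    {"translation": [0, 0, 0.15], "dr": [0, 0, 0]},
    {"translation": [0, 0, 0.2], "dr": [0, 0, 0]},
    {"translation": [0, 0, 0.25], "dr": [0, 0, 0]},
    {"translation": [0, 0, 0.29], "dr": [0, 0, 0]},
    {"translation": [0, 0, 0.29], "dr": [0, 0, 0]},
    {"translation": [0, 0, 0.29], "dr": [0, 0, 0]},
  ],
)

```text
t: 15.75
eef_pos: [639.4, -244.3, 109.5]
ee_rot: [-0.0, 0.772, 0.635, -0.0]
force: [0.9, 0.2, -1.5]
grip_width: 0.205
gripper_force: 68.7
```

Request:
send_rows(
  series=[
    {"translation": [0, 0, 0.03], "dr": [0, 0, 0]},
    {"translation": [0, 0, 0.045], "dr": [0, 0, 0.1]},
    {"translation": [0, 0, 0.045], "dr": [0, 0, 0.25]},
    {"translation": [0, 0, 0.045], "dr": [0, 0, 0.4]},
    {"translation": [0, 0, 0.045], "dr": [0, 0, 0.55]},
    {"translation": [0, 0, 0.045], "dr": [0, 0, 0.7]},
    {"translation": [0, 0, 0.045], "dr": [0, 0, 0.85]},
    {"translation": [0, 0, 0.045], "dr": [0, 0, 0.95]},
    {"translation": [0, 0, 0.045], "dr": [0, 0, 0.95]},
  ],
)

```text
t: 16.65
eef_pos: [640.1, -244.5, 107.0]
ee_rot: [0.001, 0.905, 0.426, 0.001]
force: [-0.4, 1.0, 1.1]
grip_width: 0.201
gripper_force: 69.1
```

Run:
```python
from h import *
s=get_state();print(tool([639.3,-244.4,107]),s["force"],s["torque"])
```

```text
t 16.65 pos [ 640.1 -244.5  107. ] x [0.637 0.771 0.001] y [ 0.771 -0.637  0.001]
[-0.005 -0.008  0.   ] [-0.43199198  1.00488086  1.10638867] [0.12643341 0.06170762 0.02582471]
```

Request:
send_rows(
  series=[
    {"translation": [0, 0, 0], "dr": [0, 0, 0.15]},
    {"translation": [0, 0, 0.005], "dr": [0, 0, 0.3]},
    {"translation": [0, 0, 0.01], "dr": [0, 0, 0.45]},
    {"translation": [0, 0, 0.015], "dr": [0, 0, 0.6]},
    {"translation": [0, 0, 0.022], "dr": [0, 0, 0.75]},
    {"translation": [0, 0, 0.03], "dr": [0, 0, 0.9]},
    {"translation": [0, 0, 0.032], "dr": [0, 0, 0.95]},
    {"translation": [0, 0, 0.032], "dr": [0, 0, 0.95]},
  ],
)

```text
t: 17.45
eef_pos: [640.5, -245.4, 104.8]
ee_rot: [0.001, 0.982, 0.191, 0.001]
force: [0.7, -2.3, 2.0]
grip_width: 0.204
gripper_force: 69.4
```

Run:
```python
from h import *
s=get_state();print(tool([639.3,-244.4,103]),s["force"],s["torque"])
```

```text
t 17.45 pos [ 640.5 -245.4  104.8] x [0.927 0.374 0.002] y [ 0.374 -0.927  0.003]
[-0.009 -0.018  0.023] [ 0.66170163 -2.31655862  1.95226465] [-0.47533826 -0.10508861 -0.00213609]
```

Request:
send_rows(
  series=[
    {"translation": [0, 0, 0.006], "dr": [0, 0, 0.15]},
    {"translation": [0, 0, 0.013], "dr": [0, 0, 0.3]},
    {"translation": [0, 0, 0.018], "dr": [0, 0, 0.45]},
    {"translation": [0, 0, 0.022], "dr": [0, 0, 0.6]},
    {"translation": [0, 0, 0.022], "dr": [0, 0, 0.75]},
    {"translation": [0, 0, 0.022], "dr": [0, 0, 0.81]},
    {"translation": [0, 0, 0.022], "dr": [0, 0, 0.81]},
    {"translation": [0, 0, 0.022], "dr": [0, 0, 0.81]},
  ],
)

```text
t: 18.25
eef_pos: [640.4, -245.1, 103.1]
ee_rot: [0.001, 1.0, -0.02, 0.001]
force: [1.0, -1.7, 4.8]
grip_width: 0.199
gripper_force: 69.6
```

Run:
```python
from h import *
s=get_state();print(tool([639.3,-244.4,103]),s["force"],s["torque"])
kw,iw=snap("wrist"); ks,im=snap("scene"); kd,d=snap("side")
up=lambda a,f:cv2.resize(cv2.cvtColor(a,cv2.COLOR_RGB2BGR),None,fx=f,fy=f,interpolation=2)
cv2.imwrite("pics/c5.png",np.hstack([up(iw[60:330,150:410],1.3)[:350],up(im[180:320,150:270],2.5)[:350]]))
for c,k in(("scene",ks),("wrist",kw),("side",kd)):
  for o in outline_of("elbow_mid",c)[:4]:
    r=fit(k,o["pixels"],ELB,(639,-245,-.04),z=12)
    if r[3]>.4: print(c,np.round(r,2))
```

```text
t 18.25 pos [ 640.4 -245.1  103.1] x [ 0.999 -0.041  0.002] y [-0.041 -0.999  0.002]
[-0.014 -0.008  0.001] [ 0.9642575  -1.65410563  4.81273354] [-0.39158295  0.04071435 -0.01153189]
scene [ 636.99 -245.28   -2.91    0.69]
wrist [ 639.   -244.99   -2.32    0.84]
side [ 6.3833e+02 -2.4740e+02  3.1000e-01  6.1000e-01]
```

View pics/c5.png

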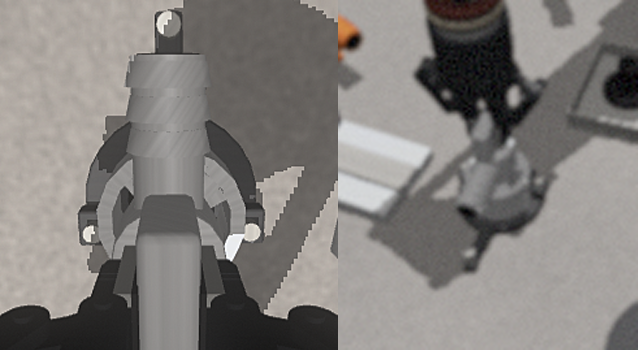

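Request:
send_rows(
  series=[
    {"translation": [0, 0, 0], "dr": [0, 0, 0]},
    {"translation": [0, 0, 0], "dr": [0, 0, 0]},
    {"translation": [0, 0, 0], "dr": [0, 0, 0]},
    {"translation": [0, 0, 0], "dr": [0, 0, 0]},
    {"translation": [0, 0, 0], "dr": [0, 0, 0]},
  ],
  claw=0,
)

```text
t: 19.05
eef_pos: [639.1, -244.0, 101.1]
ee_rot: [-0.0, 1.0, -0.021, -0.0]
force: [0.8, -0.1, -0.3]
grip_width: 0.999
gripper_force: 0.0
```

Request:
send_rows(
  series=[
    {"translation": [0, 0, -0.3], "dr": [0, 0, 0]},
    {"translation": [0, 0, -0.7], "dr": [0, 0, 0]},
    {"translation": [0, 0, -1], "dr": [0, 0, 0]},
  ],
)

```text
t: 19.35
eef_pos: [639.8, -244.4, 183.1]
ee_rot: [0.0, 1.0, -0.021, 0.0]
force: [0.6, -0.2, 0.3]
grip_width: 0.999
gripper_force: 0.0
```

Run:
```python
from h import *
kw,iw=snap("wrist")
for o in outline_of("elbow_mid","wrist")[:3]:
  for z in(12,16):
    r=fit(kw,o["pixels"],ELB,(639,-245,-.04),z=z)
    if r[3]>.4: print(z,np.round(r,3))
for o in outline_of("elbow_mid","wrist")[:1]: print(o["extent"])
tool([0,0,0])
```

```text
12 [ 639.323 -245.204   -2.102    0.935]
16 [ 639.2   -245.003   -2.396    0.905]
[250.1, 104.0, 62.0, 172.9]
t 19.5 pos [ 641.1 -245.1  184.6] x [ 0.999 -0.042  0.005] y [-0.042 -0.999  0.002]
```

The elbow sits screwed home at yaw -2°, over the tongue, and fits 12 mm foot height better than 16. Now the overview of the rollers.

Request:
send_rows(
  series=[
    {"translation": [-0.15, -0.4, -0.5], "dr": [0, 0, 0]},
    {"translation": [-0.32, -0.85, -0.9], "dr": [0, 0, 0]},
  ],
)

```text
t: 19.7
eef_pos: [615.5, -177.0, 248.6]
ee_rot: [-0.001, 1.0, -0.022, -0.003]
force: [1.0, 0.5, 1.1]
grip_width: 1.001
gripper_force: 0.0
```

Request:
send_rows(
  series=[
    {"translation": [-0.2, -0.45, -0.3], "dr": [0, 0, 0]},
    {"translation": [-0.35, -0.9, -0.55], "dr": [0, 0, 0]},
  ],
)

```text
t: 19.9
eef_pos: [591.2, -102.8, 295.6]
ee_rot: [-0.0, 1.0, -0.021, -0.001]
force: [-0.3, -0.1, 0.1]
grip_width: 1.003
gripper_force: 0.0
```

Request:
send_rows(
  series=[
    {"translation": [-0.2, -0.45, 0], "dr": [0, 0, 0]},
    {"translation": [-0.35, -0.9, 0], "dr": [0, 0, 0]},
  ],
)

```text
t: 20.1
eef_pos: [566.2, -29.5, 295.1]
ee_rot: [-0.0, 1.0, -0.021, -0.001]
force: [-0.5, -0.2, -0.2]
grip_width: 1.002
gripper_force: 0.0
```

Request:
send_rows(
  series=[
    {"translation": [-0.2, -0.45, 0], "dr": [0, 0, 0]},
    {"translation": [-0.35, -0.9, 0], "dr": [0, 0, 0]},
  ],
)

```text
t: 20.3
eef_pos: [540.5, 43.6, 293.8]
ee_rot: [-0.0, 1.0, -0.021, -0.002]
force: [-0.2, 0.6, 0.4]
grip_width: 1.002
gripper_force: 0.0
```

Request:
send_rows(
  series=[
    {"translation": [-0.2, -0.4, 0], "dr": [0, 0, 0]},
    {"translation": [-0.3, -0.75, 0], "dr": [0, 0, 0]},
    {"translation": [-0.3, -0.75, 0], "dr": [0, 0, 0]},
    {"translation": [-0.3, -0.75, 0], "dr": [0, 0, 0]},
    {"translation": [-0.3, -0.75, 0], "dr": [0, 0, 0]},
    {"translation": [-0.3, -0.75, 0], "dr": [0, 0, 0]},
  ],
)

```text
t: 20.9
eef_pos: [521.1, 102.0, 295.4]
ee_rot: [0.0, 1.0, -0.022, -0.0]
force: [-0.5, -0.1, -0.1]
grip_width: 1.002
gripper_force: 0.0
```

```bash
cat >> h.py <<'E'
ROL=[cyl(29,0,34),cyl(13,34,72)]
def fitxy(k,mask,parts,p0,z=0):
    from scipy.optimize import minimize
    mask=mask.astype(np.uint8); s0=np.array(p0,float)
    f=lambda p:1-(lambda s:(s&mask).sum()/max(1,(s|mask).sum()))(sil(k,parts,p[0],p[1],0,z))
    for st in(10,3):
        r=minimize(f,s0,method="Nelder-Mead",options=dict(initial_simplex=np.vstack([s0,s0+[st,0],s0+[0,st]]),xatol=.05,fatol=1e-4)); s0=r.x
    return s0[0],s0[1],1-r.fun
def rollers(k,c):
    out=[]
    for o in outline_of("roller0_mid",c):
        l,t,w,h=o["extent"]; r=fitxy(k,o["pixels"],ROL,at(k,l+w/2,t+h/2,25)[:2])
        if r[2]>.6: out.append(np.round(r,2))
    return out
E
python3 - <<'E'
from h import *
k,im=snap("wrist","w6"); tool([0,0,0])
for r in rollers(k,"wrist"): print(r)
for n in("rack","fan_tip"):
  for o in outline_of(n,"wrist")[:2]: print(n,o["score"],o["extent"])
E
```

```text
t 20.95 pos [521.2 102.  295.6] x [ 0.999 -0.043 -0.001] y [-0.043 -0.999  0.   ]
[550.23  25.39   0.97]
rack 0.61 [17.4, 87.4, 152.9, 158.3]
fan_tip 0.91 [298.7, 40.6, 31.3, 35.9]
fan_tip 0.4 [223.6, 126.7, 49.4, 45.6]
```

View pics/w6.png

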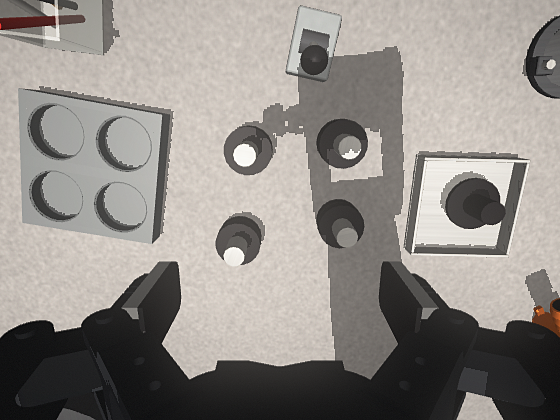

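The wrist picture shows rollers with spindle tops at (245,155), (350,147), (233,257), (347,238), pocket rims at about (56,131), (124,143), (57,195), (121,206), and the fan ball at (314,59).

Run:
```python
from h import *
k,im=snap("wrist")
for o in outline_of("roller0_mid","wrist"):
    l,t,w,h=o["extent"]; print(o["score"],o["extent"],np.round(fitxy(k,o["pixels"],ROL,at(k,l+w/2,t+h/2,25)[:2]),2))
print("spindle",[at(k,*p,72)[:2].round(1) for p in((245,155),(350,147),(233,257),(347,238))])
print("pockets",[at(k,*p,30)[:2].round(1) for p in((56,131),(124,143),(57,195),(121,206))])
print("rack corners",[at(k,*p,30)[:2].round(1) for p in((18,88),(165,111),(155,243),(22,221))])
for o in outline_of("rack","wrist")[:1]:
    c=max(cv2.findContours(o["pixels"].astype(np.uint8),0,1)[0],key=cv2.contourArea); print(fit(k,cv2.fillPoly(np.zeros((420,560),np.uint8),[c],1),[box(165,165,0,30)],(531,332,0)))
print("fan",at(k,314,59,92),[at(k,*p,25)[:2].round(1) for p in((300,8),(341,14),(330,80),(287,73))])
```

```text
0.6 [316.9, 120.4, 49.2, 45.5] [550.44  24.47   0.94]
spindle [array([547.1, 138.6]), array([551.,  25.]), array([428. , 161.1]), array([446.4,  26.8])]
pockets [array([579.8, 365.2]), array([562.5, 286.9]), array([502.3, 381.3]), array([484.8, 303.8])]
rack corners [array([629.4, 398. ]), array([597.1, 232.9]), array([433.3, 268.1]), array([470.3, 433.6])]
(np.float64(530.575489043924), np.float64(334.99496177066317), np.float64(-12.407890166857468), np.float64(0.9801331285202253))
fan [637.43312978  64.51299987  92.        ] [array([698.8,  72.4]), array([691. ,  27.6]), array([623.4,  39.7]), array([633.,  89.])]
```

Request:
send_rows(
  series=[
    {"translation": [0.15, -0.23, 0.4], "dr": [0, 0, 0]},
    {"translation": [0.305, -0.47, 0.9], "dr": [0, 0, 0]},
    {"translation": [0.305, -0.47, 1], "dr": [0, 0, 0]},
  ],
)

```text
t: 21.55
eef_pos: [544.5, 140.6, 210.6]
ee_rot: [0.0, 1.0, -0.02, -0.004]
force: [-0.8, -0.5, -0.2]
grip_width: 0.998
gripper_force: 0.0
```

Request:
send_rows(
  series=[
    {"translation": [0, 0, 0.4], "dr": [0, 0, 0]},
    {"translation": [0, 0, 0.7], "dr": [0, 0, 0]},
    {"translation": [0, 0, 0.7], "dr": [0, 0, 0]},
    {"translation": [0, 0, 0.7], "dr": [0, 0, 0]},
    {"translation": [0, 0, 0.7], "dr": [0, 0, 0]},
  ],
)

```text
t: 22.05
eef_pos: [548.5, 139.6, 162.5]
ee_rot: [-0.0, 1.0, -0.021, 0.002]
force: [-0.4, -0.5, -0.1]
grip_width: 1.003
gripper_force: 0.0
```

```bash
cat >> h.py <<'E'
def look(z=40):
    k,im=snap("wrist"); tcp=get_state()["eef_pos"]; best=None
    for o in outline_of("roller0_mid","wrist"):
        l,t,w,h=o["extent"]; r=np.array(fitxy(k,o["pixels"],ROL,at(k,l+w/2,t+h/2,25)[:2]))
        print(o["score"],o["extent"],r.round(2),"shift",tool([r[0],r[1],z]))
    return im
E
python3 - <<'E'
from h import *
im=look()
cv2.imwrite("pics/w7.png",cv2.cvtColor(im,cv2.COLOR_RGB2BGR))
E
```

```text
t 22.15 pos [548.5 139.6 162.4] x [ 0.999 -0.042  0.004] y [-0.042 -0.999 -0.001]
0.88 [373.3, 150.4, 82.0, 71.6] [550.47  25.6    0.93] shift [0.078 1.424 1.53 ]
t 22.15 pos [548.5 139.6 162.4] x [ 0.999 -0.042  0.004] y [-0.042 -0.999 -0.001]
0.6 [373.8, 42.4, 54.8, 54.2] [6.3564e+02 5.2180e+01 3.7000e-01] shift [1.128 1.048 1.534]
t 22.15 pos [548.5 139.6 162.4] x [ 0.999 -0.042  0.004] y [-0.042 -0.999 -0.001]
0.48 [366.5, 259.6, 71.7, 63.9] [4.4959e+02 2.8250e+01 1.6000e-01] shift [-1.183  1.444  1.525]
```

View pics/w7.png

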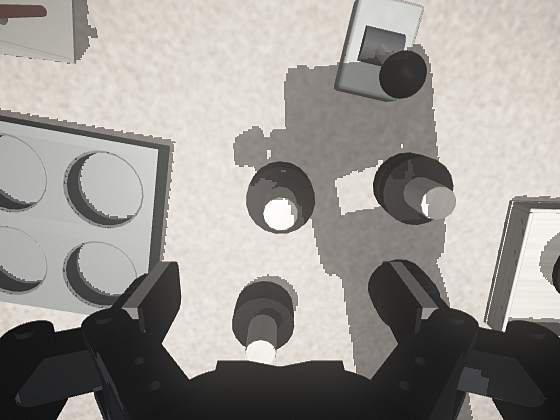

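The roller under the hand is at (281,198), with its spindle top at (281,214). I'll segment it by darkness since the network missed it.

```bash
cat >> h.py <<'E'
def dark(x,y,z=40,thr=75,zb=0):
    "fit the roller near x,y by its dark body plus light spindle inside; prints the tool shift"
    k,im=snap("wrist"); g=cv2.cvtColor(im,cv2.COLOR_RGB2GRAY)
    for _ in range(2):
        near=cv2.dilate(sil(k,ROL[:1],x,y,0,zb),np.ones((25,25)))
        m=((g<thr)&(near>0)).astype(np.uint8); m=cv2.morphologyEx(m,cv2.MORPH_OPEN,np.ones((5,5)))
        n,l,st,_=cv2.connectedComponentsWithStats(m); i=1+st[1:,4].argmax()
        pts=cv2.convexHull(np.argwhere(l==i)[:,::-1].astype(np.int32)); m=cv2.fillConvexPoly(np.zeros_like(g),pts,1)
        x,y,q=fitxy(k,m,ROL[:1],(x,y),zb)
    print("roller",np.round((x,y,q),2),"shift",tool([x,y,z])); return im
E
python3 - <<'E'
from h import *
dark(547,138.6); print(at(cal("wrist"),281,214,72)); dark(550,25)
E
```

```text
t 22.2 pos [548.2 139.7 162.1] x [ 0.999 -0.042  0.003] y [-0.042 -0.999 -0.001]
roller [5.4774e+02 1.3838e+02 5.0000e-01] shift [-0.011  0.017  1.526]
[546.75349742 138.47261042  72.        ]
t 22.25 pos [548.  139.7 161.7] x [ 0.999 -0.042  0.003] y [-0.042 -0.999 -0.   ]
roller [550.85  25.78   0.91] shift [0.091 1.421 1.521]
```

Request:
send_rows(
  series=[
    {"translation": [-0.01, 0.015, 0.4], "dr": [0, 0, 0]},
    {"translation": [-0.01, 0.015, 0.8], "dr": [0, 0, 0]},
  ],
)

```text
t: 22.45
eef_pos: [548.3, 138.7, 97.9]
ee_rot: [-0.0, 1.0, -0.021, 0.003]
force: [0.2, -0.3, -0.1]
grip_width: 0.998
gripper_force: 0.0
```

Request:
send_rows(
  series=[
    {"translation": [0, 0, 0.4], "dr": [0, 0, 0]},
    {"translation": [0, 0, 0.65], "dr": [0, 0, 0]},
    {"translation": [0, 0, 0.7], "dr": [0, 0, 0]},
    {"translation": [0, 0, 0.7], "dr": [0, 0, 0]},
    {"translation": [0, 0, 0.7], "dr": [0, 0, 0]},
  ],
)

```text
t: 22.95
eef_pos: [547.6, 138.7, 41.7]
ee_rot: [-0.0, 1.0, -0.021, 0.002]
force: [0.5, -0.2, -0.2]
grip_width: 1.0
gripper_force: 0.0
```

Request:
send_rows(
  series=[
    {"translation": [0, 0, 0], "dr": [0, 0, 0]},
    {"translation": [0, 0, 0], "dr": [0, 0, 0]},
    {"translation": [0, 0, 0], "dr": [0, 0, 0]},
    {"translation": [0, 0, 0], "dr": [0, 0, 0]},
    {"translation": [0, 0, 0], "dr": [0, 0, 0]},
    {"translation": [0, 0, 0], "dr": [0, 0, 0]},
    {"translation": [0, 0, 0], "dr": [0, 0, 0]},
  ],
  claw=1,
  squeeze=60,
)

```text
t: 23.65
eef_pos: [546.4, 138.6, 40.5]
ee_rot: [-0.0, 1.0, -0.021, 0.0]
force: [-1.6, 0.6, 3.4]
grip_width: 0.285
gripper_force: 58.7
```

Request:
send_rows(
  series=[
    {"translation": [0, 0, -0.3], "dr": [0, 0, 0]},
    {"translation": [0, 0, -0.7], "dr": [0, 0, 0]},
    {"translation": [0, 0, -0.8], "dr": [0, 0, 0]},
  ],
)

```text
t: 23.95
eef_pos: [548.2, 138.7, 106.5]
ee_rot: [-0.0, 1.0, -0.021, 0.003]
force: [2.3, -1.1, -2.3]
grip_width: 0.286
gripper_force: 59.4
```

Run:
```python
from h import *
for n,p in dict(A=(579,365.3),B=(562,287.1),C=(501,382),D=(483.9,304.2)).items(): print(n,tool([*p,100]))
```

```text
t 23.95 pos [548.2 138.7 106.5] x [ 0.999 -0.042  0.005] y [-0.042 -0.999 -0.001]
A [ 0.266 -2.847  0.085]
t 23.95 pos [548.2 138.7 106.5] x [ 0.999 -0.042  0.005] y [-0.042 -0.999 -0.001]
B [ 0.095 -1.861  0.083]
t 23.95 pos [548.2 138.7 106.5] x [ 0.999 -0.042  0.005] y [-0.042 -0.999 -0.001]
C [-0.717 -3.014  0.08 ]
t 23.95 pos [548.2 138.7 106.5] x [ 0.999 -0.042  0.005] y [-0.042 -0.999 -0.001]
D [-0.889 -2.034  0.078]
```

Request:
send_rows(
  series=[
    {"translation": [0.045, -0.45, 0], "dr": [0, 0, 0]},
    {"translation": [0.09, -0.95, 0], "dr": [0, 0, 0]},
  ],
)

```text
t: 24.15
eef_pos: [556.3, 213.5, 103.1]
ee_rot: [0.0, 1.0, -0.022, -0.0]
force: [1.1, 0.4, -1.9]
grip_width: 0.287
gripper_force: 59.6
```

Request:
send_rows(
  series=[
    {"translation": [0.045, -0.5, 0], "dr": [0, 0, 0]},
    {"translation": [0.09, -0.95, 0], "dr": [0, 0, 0]},
  ],
)

```text
t: 24.35
eef_pos: [565.9, 290.9, 102.0]
ee_rot: [0.0, 1.0, -0.021, -0.001]
force: [-0.6, -0.1, -2.2]
grip_width: 0.289
gripper_force: 59.6
```

Request:
send_rows(
  series=[
    {"translation": [0.045, -0.5, 0], "dr": [0, 0, 0]},
    {"translation": [0.09, -0.9, 0], "dr": [0, 0, 0]},
    {"translation": [0.09, -0.95, 0], "dr": [0, 0, 0]},
    {"translation": [0.09, -0.95, 0], "dr": [0, 0, 0]},
    {"translation": [0.09, -0.95, 0], "dr": [0, 0, 0]},
    {"translation": [0.09, -0.95, 0], "dr": [0, 0, 0]},
  ],
)

```text
t: 24.95
eef_pos: [576.8, 363.7, 103.1]
ee_rot: [0.001, 1.0, -0.022, -0.001]
force: [0.8, -1.2, -2.5]
grip_width: 0.287
gripper_force: 59.7
```

Run:
```python
from h import *
k,im=snap("wrist","w8"); 
for o in outline_of("rack","wrist")[:1]: print(o["score"],o["extent"])
ks,_=snap("side"); 
for o in outline_of("rack","side")[:1]:
    c=max(cv2.findContours(o["pixels"].astype(np.uint8),0,1)[0],key=cv2.contourArea); print("side",fit(ks,cv2.fillConvexPoly(np.zeros((420,560),np.uint8),cv2.convexHull(c),1),[box(165,165,0,30)],(531,335,-.21)))
print(tool([579,365.3,52]))
```

```text
0.97 [204.7, 136.9, 267.0, 249.2]
side (np.float64(529.5277483287925), np.float64(332.14236129001154), np.float64(-13.984447243774287), np.float64(0.9652087475149106))
t 25.15 pos [577.4 364.4 104.1] x [ 0.999 -0.043 -0.   ] y [-0.043 -0.999  0.   ]
[ 0.02  -0.012  0.651]
```

View pics/w8.png

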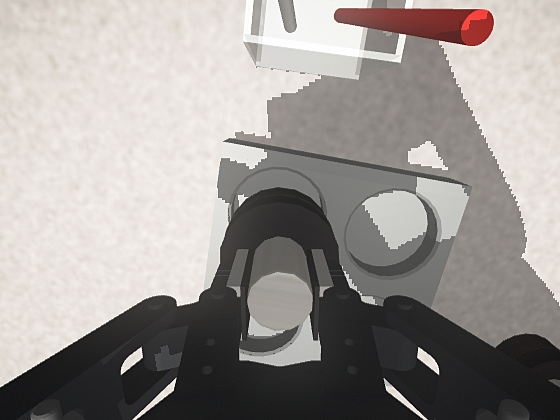

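Held roller over pocket A; pocket B's rim is centred at (393,233), and the tool pot is clear ahead of the hand.

Run:
```python
from h import *
k=cal("wrist"); print(at(k,393,233,30),at(k,471,187,30),at(k,223,141,30))
# held roller bottom check: predicted silhouette for roller on TCP axis
p=get_state()["eef_pos"]; q=proj(k,[[p[0],p[1],p[2]+32]]);print("spindle top expected",q)
for i in range(4):
  y=np.radians(-12.4); ex=np.array([np.cos(y),np.sin(y)]);ey=np.array([-ex[1],ex[0]])
a=np.array([[578.9,365.4],[562,287.1]])
```

```text
[563.69646997 287.09105766  30.        ] [593.792708  237.4742417  30.       ] [630.27027626 397.81731035  30.        ]
spindle top expected [[278.683405   305.09207072]]
```

Request:
send_rows(
  series=[
    {"translation": [0.022, -0.014, 0.2], "dr": [0, 0, 0]},
    {"translation": [0.022, -0.014, 0.36], "dr": [0, 0, 0]},
    {"translation": [0.022, -0.014, 0.4], "dr": [0, 0, 0]},
    {"translation": [0.022, -0.014, 0.44], "dr": [0, 0, 0]},
    {"translation": [0.022, -0.014, 0.48], "dr": [0, 0, 0]},
    {"translation": [0.022, -0.014, 0.48], "dr": [0, 0, 0]},
  ],
)

```text
t: 25.75
eef_pos: [578.9, 366.4, 65.2]
ee_rot: [0.0, 1.0, -0.021, -0.0]
force: [-0.6, -0.2, -2.6]
grip_width: 0.287
gripper_force: 59.7
```

Request:
send_rows(
  series=[
    {"translation": [0, 0.005, 0.05], "dr": [0, 0, 0]},
    {"translation": [0, 0.005, 0.1], "dr": [0, 0, 0]},
    {"translation": [0, 0.005, 0.15], "dr": [0, 0, 0]},
    {"translation": [0, 0.005, 0.155], "dr": [0, 0, 0]},
    {"translation": [0, 0.005, 0.155], "dr": [0, 0, 0]},
  ],
)

```text
t: 26.25
eef_pos: [578.8, 365.9, 52.9]
ee_rot: [0.0, 1.0, -0.021, -0.0]
force: [-0.3, 0.1, -2.3]
grip_width: 0.284
gripper_force: 60.1
```

Request:
send_rows(
  series=[
    {"translation": [0, 0, 0], "dr": [0, 0, 0]},
    {"translation": [0, 0, 0], "dr": [0, 0, 0]},
    {"translation": [0, 0, 0], "dr": [0, 0, 0]},
    {"translation": [0, 0, 0], "dr": [0, 0, 0]},
  ],
  claw=0.35,
)

```text
t: 26.65
eef_pos: [579.4, 366.2, 53.8]
ee_rot: [-0.0, 1.0, -0.021, 0.0]
force: [0.1, -0.8, 0.5]
grip_width: 0.649
gripper_force: 0.0
```

Request:
send_rows(
  series=[
    {"translation": [0, 0, -0.3], "dr": [0, 0, 0]},
    {"translation": [0, 0, -0.7], "dr": [0, 0, 0]},
    {"translation": [0, 0, -1], "dr": [0, 0, 0]},
  ],
)

```text
t: 26.95
eef_pos: [579.5, 366.2, 135.0]
ee_rot: [-0.0, 1.0, -0.021, 0.001]
force: [-0.1, 0.8, 0.1]
grip_width: 0.65
gripper_force: 0.0
```

Request:
send_rows(
  series=[
    {"translation": [-0.3, 0.44, -0.15], "dr": [0, 0, 0]},
    {"translation": [-0.59, 0.88, -0.35], "dr": [0, 0, 0]},
  ],
  claw=0,
)

```text
t: 27.15
eef_pos: [528.9, 297.5, 162.2]
ee_rot: [-0.0, 1.0, -0.02, 0.001]
force: [-0.1, -0.9, 0.2]
grip_width: 0.962
gripper_force: 0.0
```

Request:
send_rows(
  series=[
    {"translation": [-0.3, 0.44, 0], "dr": [0, 0, 0]},
    {"translation": [-0.59, 0.88, 0], "dr": [0, 0, 0]},
  ],
)

```text
t: 27.35
eef_pos: [478.4, 228.4, 162.4]
ee_rot: [-0.0, 1.0, -0.021, 0.001]
force: [0.3, -0.3, 0.6]
grip_width: 1.001
gripper_force: 0.0
```

Request:
send_rows(
  series=[
    {"translation": [-0.3, 0.44, 0], "dr": [0, 0, 0]},
    {"translation": [-0.59, 0.88, 0], "dr": [0, 0, 0]},
    {"translation": [-0.59, 0.88, 0], "dr": [0, 0, 0]},
    {"translation": [-0.59, 0.88, 0], "dr": [0, 0, 0]},
    {"translation": [-0.59, 0.88, 0], "dr": [0, 0, 0]},
  ],
)

```text
t: 27.85
eef_pos: [430.0, 161.5, 162.2]
ee_rot: [-0.0, 1.0, -0.021, 0.001]
force: [-0.9, 0.6, 0.7]
grip_width: 0.998
gripper_force: 0.0
```

Run:
```python
from h import *
look(); dark(428,161)
k,_=snap("side"); print("side",rollers(k,"side"))
k,_=snap("scene"); print("scene",rollers(k,"scene"))
```

```text
t 27.95 pos [430.  161.7 161.9] x [ 0.999 -0.041  0.002] y [-0.041 -0.999 -0.001]
0.73 [403.3, 0.0, 107.7, 78.4] [550.93  25.15   0.97] shift [1.578 1.645 1.525]
t 28.0 pos [429.8 161.7 161.7] x [ 0.999 -0.041  0.001] y [-0.041 -0.999 -0.   ]
roller [430.66 159.15   0.44] shift [0.011 0.032 1.521]
side [array([549.85,  23.43,   0.88])]
scene [array([547.59,  25.89,   0.94])]
```

Run:
```python
from h import *
for t in(60,90,110,125): dark(429,160.5,thr=t)
k,im=snap("wrist"); g=cv2.cvtColor(im,cv2.COLOR_RGB2GRAY)
c=proj(k,[[429,160.5,72]])[0]; print(c, g[int(c[1])-60:int(c[1])+40:6,int(c[0])]); 
print(g[int(c[1]),int(c[0])-60:int(c[0])+60:5])
```

```text
t 28.25 pos [428.9 161.2 161.1] x [ 0.999 -0.041 -0.   ] y [-0.041 -0.999  0.   ]
roller [4.2946e+02 1.5691e+02 6.0000e-02] shift [0.01  0.053 1.514]
t 28.3 pos [428.8 161.1 161.1] x [ 0.999 -0.041 -0.   ] y [-0.041 -0.999  0.   ]
roller [429.14 160.12   0.59] shift [0.005 0.013 1.514]
t 28.35 pos [428.7 161.1 161.1] x [ 0.999 -0.042 -0.   ] y [-0.042 -0.999  0.   ]
roller [428.65 160.07   0.95] shift [0.    0.012 1.513]
t 28.4 pos [428.7 161.  161.1] x [ 0.999 -0.042 -0.   ] y [-0.042 -0.999  0.   ]
roller [429.07 160.06   0.95] shift [0.006 0.012 1.514]
[279.8704501  211.58032921] [128 129  52  61  61  64  94  93 255 248 247 246 244  90 219 211 211]
[215 222 219 215 218 217  83  97  96 255 250 246 247 247 245 249  85  86
  63 229 130 128 127 125]
```

Request:
send_rows(
  series=[
    {"translation": [0.005, 0.012, 0.4], "dr": [0, 0, 0]},
    {"translation": [0.005, 0.012, 0.8], "dr": [0, 0, 0]},
  ],
)

```text
t: 28.65
eef_pos: [430.8, 160.2, 97.9]
ee_rot: [-0.0, 1.0, -0.021, 0.002]
force: [-0.8, 0.6, 0.0]
grip_width: 1.003
gripper_force: 0.0
```

Request:
send_rows(
  series=[
    {"translation": [0, 0, 0.4], "dr": [0, 0, 0]},
    {"translation": [0, 0, 0.65], "dr": [0, 0, 0]},
    {"translation": [0, 0, 0.71], "dr": [0, 0, 0]},
    {"translation": [0, 0, 0.71], "dr": [0, 0, 0]},
    {"translation": [0, 0, 0.71], "dr": [0, 0, 0]},
  ],
)

```text
t: 29.15
eef_pos: [430.3, 160.2, 41.6]
ee_rot: [-0.0, 1.0, -0.021, 0.001]
force: [0.8, -0.1, 0.0]
grip_width: 1.001
gripper_force: 0.0
```

Request:
send_rows(
  series=[
    {"translation": [0, 0, 0], "dr": [0, 0, 0]},
    {"translation": [0, 0, 0], "dr": [0, 0, 0]},
    {"translation": [0, 0, 0], "dr": [0, 0, 0]},
    {"translation": [0, 0, 0], "dr": [0, 0, 0]},
    {"translation": [0, 0, 0], "dr": [0, 0, 0]},
    {"translation": [0, 0, 0], "dr": [0, 0, 0]},
    {"translation": [0, 0, 0], "dr": [0, 0, 0]},
  ],
  claw=1,
)

```text
t: 29.85
eef_pos: [429.5, 160.2, 40.9]
ee_rot: [-0.0, 1.0, -0.021, 0.0]
force: [-1.9, 1.5, 5.7]
grip_width: 0.285
gripper_force: 58.8
```

Request:
send_rows(
  series=[
    {"translation": [0, 0, -0.3], "dr": [0, 0, 0]},
    {"translation": [0, 0, -0.7], "dr": [0, 0, 0]},
    {"translation": [0, 0, -0.85], "dr": [0, 0, 0]},
  ],
)

```text
t: 30.15
eef_pos: [430.3, 160.1, 110.1]
ee_rot: [-0.0, 1.0, -0.021, 0.002]
force: [0.3, 0.3, -1.2]
grip_width: 0.283
gripper_force: 59.5
```

Request:
send_rows(
  series=[
    {"translation": [0.13, -0.45, 0], "dr": [0, 0, 0]},
    {"translation": [0.265, -0.94, 0], "dr": [0, 0, 0]},
  ],
)

```text
t: 30.35
eef_pos: [453.4, 233.9, 108.0]
ee_rot: [0.0, 1.0, -0.022, 0.0]
force: [0.9, -0.0, -2.7]
grip_width: 0.285
gripper_force: 59.8
```

Request:
send_rows(
  series=[
    {"translation": [0.13, -0.45, 0], "dr": [0, 0, 0]},
    {"translation": [0.265, -0.94, 0], "dr": [0, 0, 0]},
  ],
)

```text
t: 30.55
eef_pos: [477.1, 309.0, 106.7]
ee_rot: [0.001, 1.0, -0.021, -0.001]
force: [-0.4, -0.3, -1.6]
grip_width: 0.287
gripper_force: 59.7
```

Request:
send_rows(
  series=[
    {"translation": [0.13, -0.45, 0], "dr": [0, 0, 0]},
    {"translation": [0.265, -0.9, 0], "dr": [0, 0, 0]},
    {"translation": [0.265, -0.94, 0], "dr": [0, 0, 0]},
    {"translation": [0.265, -0.94, 0], "dr": [0, 0, 0]},
    {"translation": [0.265, -0.94, 0], "dr": [0, 0, 0]},
    {"translation": [0.265, -0.94, 0], "dr": [0, 0, 0]},
  ],
)

```text
t: 31.15
eef_pos: [501.2, 381.1, 107.5]
ee_rot: [0.001, 1.0, -0.021, -0.001]
force: [0.6, 0.2, -1.7]
grip_width: 0.285
gripper_force: 59.9
```

```bash
cat >> h.py <<'E'
def inrack(x,y,c="wrist"):
    "roller in pocket: compare top of spindle location for home (z=12) "
    k,im=snap(c); g=cv2.cvtColor(im,cv2.COLOR_RGB2GRAY); return k,g
E
python3 - <<'E'
from h import *
print(tool([501.7,382.7,53])); print(get_state()["joints"].round(2))
k=cal("wrist"); p=get_state()["eef_pos"]; print("spindle top expected",proj(k,[[p[0],p[1],p[2]+32]]))
im=snap("wrist")[1]; cv2.imwrite("pics/w9.png",cv2.cvtColor(im,cv2.COLOR_RGB2BGR))
E
```

```text
t 31.15 pos [501.2 381.1 107.5] x [ 0.999 -0.043 -0.002] y [-0.043 -0.999  0.001]
[ 0.006 -0.022  0.681]
[ 0.54  0.35  1.69 -0.    1.1   2.15]
spindle top expected [[278.80495369 305.16018827]]
```

View pics/w9.png

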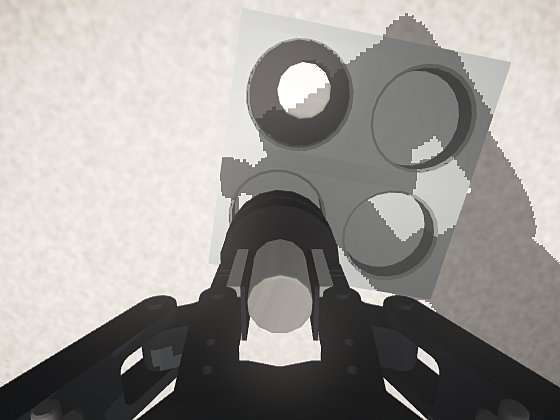

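Roller A sits flush in its pocket at (300,90). The D rim is at about (390,234) and the B rim at (423,117).

Run:
```python
from h import *
k=cal("wrist")
print("D",at(k,390.5,234.5,30),"B",at(k,423.5,117.5,30),"A spindle",at(k,303.5,89.5,84))
for p in((242,10),(510,64)): print(at(k,*p,30))
```

```text
D [485.1954022  304.17586777  30.        ] B [563.31180101 287.14944333  30.        ] A spindle [580.10022086 366.43025655  84.        ]
[628.53373796 397.50454998  30.        ]
[592.62780111 237.04124779  30.        ]
```

Request:
send_rows(
  series=[
    {"translation": [0.006, -0.024, 0.25], "dr": [0, 0, 0]},
    {"translation": [0.006, -0.024, 0.4], "dr": [0, 0, 0]},
    {"translation": [0.006, -0.024, 0.44], "dr": [0, 0, 0]},
    {"translation": [0.006, -0.024, 0.48], "dr": [0, 0, 0]},
    {"translation": [0.006, -0.024, 0.52], "dr": [0, 0, 0]},
    {"translation": [0.006, -0.024, 0.52], "dr": [0, 0, 0]},
  ],
)

```text
t: 31.8
eef_pos: [502.6, 384.5, 66.8]
ee_rot: [-0.0, 1.0, -0.021, 0.0]
force: [-0.0, -0.4, -2.0]
grip_width: 0.287
gripper_force: 60.1
```

Request:
send_rows(
  series=[
    {"translation": [0, 0, 0.05], "dr": [0, 0, 0]},
    {"translation": [0, 0, 0.1], "dr": [0, 0, 0]},
    {"translation": [0, 0, 0.14], "dr": [0, 0, 0]},
    {"translation": [0, 0, 0.155], "dr": [0, 0, 0]},
    {"translation": [0, 0, 0.155], "dr": [0, 0, 0]},
  ],
)

```text
t: 32.3
eef_pos: [502.3, 384.5, 53.9]
ee_rot: [0.0, 1.0, -0.021, -0.0]
force: [0.2, 0.2, -2.4]
grip_width: 0.285
gripper_force: 60.1
```

Request:
send_rows(
  series=[
    {"translation": [0, 0, 0], "dr": [0, 0, 0]},
    {"translation": [0, 0, 0], "dr": [0, 0, 0]},
    {"translation": [0, 0, 0], "dr": [0, 0, 0]},
    {"translation": [0, 0, 0], "dr": [0, 0, 0]},
  ],
  claw=0.35,
)

```text
t: 32.7
eef_pos: [503.0, 384.8, 55.0]
ee_rot: [-0.0, 1.0, -0.021, 0.0]
force: [0.5, -0.0, -0.5]
grip_width: 0.651
gripper_force: 0.0
```

Request:
send_rows(
  series=[
    {"translation": [0, 0, -0.3], "dr": [0, 0, 0]},
    {"translation": [0, 0, -0.7], "dr": [0, 0, 0]},
    {"translation": [0, 0, -1], "dr": [0, 0, 0]},
  ],
)

```text
t: 33.0
eef_pos: [503.1, 384.9, 136.2]
ee_rot: [-0.0, 1.0, -0.021, 0.001]
force: [0.0, 0.8, -0.3]
grip_width: 0.647
gripper_force: 0.0
```

Request:
send_rows(
  series=[
    {"translation": [-0.05, 0.45, -0.15], "dr": [0, 0, 0]},
    {"translation": [-0.1, 0.9, -0.35], "dr": [0, 0, 0]},
  ],
  claw=0,
)

```text
t: 33.2
eef_pos: [491.7, 312.9, 163.6]
ee_rot: [-0.0, 1.0, -0.02, 0.001]
force: [-0.1, -1.0, -0.8]
grip_width: 0.957
gripper_force: 0.0
```

Request:
send_rows(
  series=[
    {"translation": [-0.05, 0.45, 0], "dr": [0, 0, 0]},
    {"translation": [-0.1, 0.9, 0], "dr": [0, 0, 0]},
  ],
)

```text
t: 33.4
eef_pos: [481.0, 240.5, 163.8]
ee_rot: [-0.0, 1.0, -0.021, 0.001]
force: [0.7, -0.3, 0.4]
grip_width: 0.999
gripper_force: 0.0
```

Request:
send_rows(
  series=[
    {"translation": [-0.05, 0.45, 0], "dr": [0, 0, 0]},
    {"translation": [-0.1, 0.9, 0], "dr": [0, 0, 0]},
  ],
)

```text
t: 33.6
eef_pos: [469.3, 168.5, 162.8]
ee_rot: [-0.0, 1.0, -0.021, 0.001]
force: [1.5, -0.2, -0.3]
grip_width: 0.995
gripper_force: 0.0
```

Request:
send_rows(
  series=[
    {"translation": [-0.05, 0.45, 0], "dr": [0, 0, 0]},
    {"translation": [-0.1, 0.9, 0], "dr": [0, 0, 0]},
  ],
)

```text
t: 33.8
eef_pos: [458.4, 96.9, 162.8]
ee_rot: [-0.0, 1.0, -0.021, 0.001]
force: [0.4, 0.3, -0.6]
grip_width: 1.001
gripper_force: 0.0
```

Request:
send_rows(
  series=[
    {"translation": [-0.05, 0.45, 0], "dr": [0, 0, 0]},
    {"translation": [-0.1, 0.88, 0], "dr": [0, 0, 0]},
    {"translation": [-0.1, 0.88, 0], "dr": [0, 0, 0]},
    {"translation": [-0.1, 0.88, 0], "dr": [0, 0, 0]},
    {"translation": [-0.1, 0.88, 0], "dr": [0, 0, 0]},
    {"translation": [-0.1, 0.88, 0], "dr": [0, 0, 0]},
    {"translation": [-0.1, 0.88, 0], "dr": [0, 0, 0]},
    {"translation": [-0.1, 0.88, 0], "dr": [0, 0, 0]},
  ],
)

```text
t: 34.6
eef_pos: [447.6, 28.9, 162.3]
ee_rot: [-0.0, 1.0, -0.02, -0.0]
force: [0.6, -0.7, -0.0]
grip_width: 1.001
gripper_force: 0.0
```

Run:
```python
from h import *
im=look()
for t in(75,90): dark(446.4,26.8,thr=t)
k=cal("wrist");g=cv2.cvtColor(im,cv2.COLOR_RGB2GRAY)
c=proj(k,[[446.4,26.8,72]])[0]; print(c, g[int(c[1])-70:int(c[1])+40:6,int(c[0])]); print(g[int(c[1])-15,int(c[0])-60:int(c[0])+60:5])
```

```text
t 34.7 pos [447.6  28.6 162.3] x [ 0.999 -0.041 -0.   ] y [-0.041 -0.999 -0.   ]
0.75 [240.5, 23.7, 77.2, 81.7] [549.97  25.25   0.96] shift [ 1.28  -0.011  1.529]
t 34.75 pos [447.6  28.5 162.3] x [ 0.999 -0.041 -0.   ] y [-0.041 -0.999 -0.   ]
roller [447.04  26.18   0.61] shift [-0.006  0.029  1.529]
t 34.8 pos [447.6  28.4 162.3] x [ 0.999 -0.041 -0.   ] y [-0.041 -0.999 -0.   ]
roller [447.01  25.84   0.66] shift [-0.006  0.032  1.529]
[281.45420617 213.07755462] [120 118 118  44  51  56  56  59  88 160 147 141 143 144 147 207 204 208
 203]
[211 205 209 201 208 210  93  92  90  85  88 154 152 148 106  90  56  54
  54  69 202 206 197 205]
```

Run:
```python
from h import *
for t in(108,): dark(447,26,thr=t)
k,im=snap("wrist");g=cv2.cvtColor(im,cv2.COLOR_RGB2GRAY)
c=proj(k,[[447,26,72]])[0].astype(int); m=(g[c[1]-25:c[1]+35,c[0]-25:c[0]+25]>125)&(g[c[1]-25:c[1]+35,c[0]-25:c[0]+25]<180)
q=np.argwhere(m).mean(0)+[c[1]-25,c[0]-25]; print(q, at(k,q[1],q[0],70),m.sum())
```

```text
t 34.85 pos [447.6  28.3 162.3] x [ 0.999 -0.042 -0.   ] y [-0.042 -0.999 -0.   ]
roller [446.69  26.51   0.95] shift [-0.01   0.023  1.529]
[215.02109705 286.26441632] [444.1733753   23.27670048  70.        ] 711
```

Request:
send_rows(
  series=[
    {"translation": [-0.01, 0.023, 0.4], "dr": [0, 0, 0]},
    {"translation": [-0.01, 0.023, 0.8], "dr": [0, 0, 0]},
  ],
)

```text
t: 35.1
eef_pos: [448.5, 26.1, 99.1]
ee_rot: [0.0, 1.0, -0.021, 0.002]
force: [0.0, 0.5, -0.7]
grip_width: 1.002
gripper_force: 0.0
```

Request:
send_rows(
  series=[
    {"translation": [0, 0, 0.4], "dr": [0, 0, 0]},
    {"translation": [0, 0, 0.65], "dr": [0, 0, 0]},
    {"translation": [0, 0, 0.72], "dr": [0, 0, 0]},
    {"translation": [0, 0, 0.72], "dr": [0, 0, 0]},
    {"translation": [0, 0, 0.72], "dr": [0, 0, 0]},
  ],
)

```text
t: 35.6
eef_pos: [448.0, 26.2, 41.9]
ee_rot: [0.0, 1.0, -0.021, 0.001]
force: [0.4, 0.1, 0.2]
grip_width: 1.001
gripper_force: 0.0
```

Request:
send_rows(
  series=[
    {"translation": [0, 0, 0], "dr": [0, 0, 0]},
    {"translation": [0, 0, 0], "dr": [0, 0, 0]},
    {"translation": [0, 0, 0], "dr": [0, 0, 0]},
    {"translation": [0, 0, 0], "dr": [0, 0, 0]},
    {"translation": [0, 0, 0], "dr": [0, 0, 0]},
    {"translation": [0, 0, 0], "dr": [0, 0, 0]},
    {"translation": [0, 0, 0], "dr": [0, 0, 0]},
  ],
  claw=1,
)

```text
t: 36.3
eef_pos: [447.2, 26.4, 41.4]
ee_rot: [-0.0, 1.0, -0.021, 0.0]
force: [-1.4, 1.5, 5.0]
grip_width: 0.284
gripper_force: 58.8
```

Request:
send_rows(
  series=[
    {"translation": [0, 0, -0.3], "dr": [0, 0, 0]},
    {"translation": [0, 0, -0.7], "dr": [0, 0, 0]},
    {"translation": [0, 0, -0.85], "dr": [0, 0, 0]},
  ],
)

```text
t: 36.6
eef_pos: [448.2, 26.1, 110.7]
ee_rot: [0.0, 1.0, -0.021, 0.002]
force: [0.5, -1.0, -1.9]
grip_width: 0.291
gripper_force: 59.3
```

Request:
send_rows(
  series=[
    {"translation": [0.04, -0.43, 0], "dr": [0, 0, 0]},
    {"translation": [0.083, -0.872, 0], "dr": [0, 0, 0]},
  ],
)

```text
t: 36.8
eef_pos: [456.6, 95.8, 108.8]
ee_rot: [0.0, 1.0, -0.022, 0.001]
force: [0.0, -0.1, -1.9]
grip_width: 0.287
gripper_force: 59.6
```

Request:
send_rows(
  series=[
    {"translation": [0.04, -0.43, 0], "dr": [0, 0, 0]},
    {"translation": [0.083, -0.872, 0], "dr": [0, 0, 0]},
  ],
)

```text
t: 37.0
eef_pos: [465.2, 166.1, 107.7]
ee_rot: [0.0, 1.0, -0.021, -0.001]
force: [0.8, -0.1, -2.2]
grip_width: 0.285
gripper_force: 59.5
```

Request:
send_rows(
  series=[
    {"translation": [0.04, -0.43, 0], "dr": [0, 0, 0]},
    {"translation": [0.083, -0.872, 0], "dr": [0, 0, 0]},
  ],
)

```text
t: 37.2
eef_pos: [474.6, 235.6, 107.4]
ee_rot: [0.0, 1.0, -0.021, -0.001]
force: [0.7, -0.6, -1.3]
grip_width: 0.284
gripper_force: 59.5
```

Request:
send_rows(
  series=[
    {"translation": [0.04, -0.43, 0], "dr": [0, 0, 0]},
    {"translation": [0.083, -0.84, 0], "dr": [0, 0, 0]},
    {"translation": [0.083, -0.872, 0], "dr": [0, 0, 0]},
    {"translation": [0.083, -0.872, 0], "dr": [0, 0, 0]},
    {"translation": [0.083, -0.872, 0], "dr": [0, 0, 0]},
    {"translation": [0.083, -0.872, 0], "dr": [0, 0, 0]},
    {"translation": [0.083, -0.872, 0], "dr": [0, 0, 0]},
  ],
)

```text
t: 37.9
eef_pos: [484.8, 302.9, 108.6]
ee_rot: [0.0, 1.0, -0.022, -0.0]
force: [-0.2, 0.0, -1.2]
grip_width: 0.288
gripper_force: 59.6
```

Run:
```python
from h import *
print(tool([484.6,304.5,53]))
k,im=snap("side"); print("side",rollers(k,"side")); k,im=snap("wrist"); print(rollers(k,"wrist"))
```

```text
t 37.9 pos [484.8 302.9 108.6] x [ 0.999 -0.043 -0.   ] y [-0.043 -0.999  0.   ]
[-0.003 -0.02   0.695]
side [array([549.7 ,  23.24,   0.89])]
[array([498.21, 390.13,   0.93])]
```

Request:
send_rows(
  series=[
    {"translation": [-0.002, -0.019, 0.25], "dr": [0, 0, 0]},
    {"translation": [-0.002, -0.019, 0.42], "dr": [0, 0, 0]},
    {"translation": [-0.002, -0.019, 0.46], "dr": [0, 0, 0]},
    {"translation": [-0.002, -0.019, 0.5], "dr": [0, 0, 0]},
    {"translation": [-0.002, -0.019, 0.53], "dr": [0, 0, 0]},
    {"translation": [-0.002, -0.019, 0.53], "dr": [0, 0, 0]},
  ],
)

```text
t: 38.7
eef_pos: [485.0, 305.6, 66.5]
ee_rot: [-0.0, 1.0, -0.021, 0.0]
force: [-0.1, 0.2, -1.4]
grip_width: 0.282
gripper_force: 59.6
```

Request:
send_rows(
  series=[
    {"translation": [0, 0, 0.05], "dr": [0, 0, 0]},
    {"translation": [0, 0, 0.1], "dr": [0, 0, 0]},
    {"translation": [0, 0, 0.14], "dr": [0, 0, 0]},
    {"translation": [0, 0, 0.16], "dr": [0, 0, 0]},
    {"translation": [0, 0, 0.16], "dr": [0, 0, 0]},
  ],
)

```text
t: 39.2
eef_pos: [484.9, 305.6, 53.5]
ee_rot: [-0.0, 1.0, -0.021, 0.0]
force: [-0.5, -0.4, -1.0]
grip_width: 0.285
gripper_force: 59.7
```

Request:
send_rows(
  series=[
    {"translation": [0, 0, 0], "dr": [0, 0, 0]},
    {"translation": [0, 0, 0], "dr": [0, 0, 0]},
    {"translation": [0, 0, 0], "dr": [0, 0, 0]},
    {"translation": [0, 0, 0], "dr": [0, 0, 0]},
  ],
  claw=0.35,
)

```text
t: 39.6
eef_pos: [485.1, 305.7, 53.9]
ee_rot: [-0.0, 1.0, -0.021, 0.0]
force: [-0.2, -0.3, 0.6]
grip_width: 0.648
gripper_force: 0.0
```

Request:
send_rows(
  series=[
    {"translation": [0, 0, -0.3], "dr": [0, 0, 0]},
    {"translation": [0, 0, -0.7], "dr": [0, 0, 0]},
    {"translation": [0, 0, -1], "dr": [0, 0, 0]},
  ],
)

```text
t: 39.9
eef_pos: [485.3, 305.7, 135.2]
ee_rot: [-0.0, 1.0, -0.021, 0.001]
force: [0.1, 0.6, 0.7]
grip_width: 0.653
gripper_force: 0.0
```

Request:
send_rows(
  series=[
    {"translation": [0.12, 0.43, -0.15], "dr": [0, 0, 0]},
    {"translation": [0.24, 0.867, -0.35], "dr": [0, 0, 0]},
  ],
  claw=0,
)

```text
t: 40.1
eef_pos: [501.2, 235.5, 162.6]
ee_rot: [-0.0, 1.0, -0.02, 0.0]
force: [0.3, 0.0, -0.8]
grip_width: 0.96
gripper_force: 0.0
```

Request:
send_rows(
  series=[
    {"translation": [0.12, 0.43, 0], "dr": [0, 0, 0]},
    {"translation": [0.24, 0.867, 0], "dr": [0, 0, 0]},
  ],
)

```text
t: 40.3
eef_pos: [518.3, 164.3, 162.9]
ee_rot: [-0.0, 1.0, -0.021, 0.001]
force: [0.1, -0.5, 0.4]
grip_width: 0.999
gripper_force: 0.0
```

Request:
send_rows(
  series=[
    {"translation": [0.12, 0.43, 0], "dr": [0, 0, 0]},
    {"translation": [0.24, 0.867, 0], "dr": [0, 0, 0]},
  ],
)

```text
t: 40.5
eef_pos: [534.0, 93.9, 161.9]
ee_rot: [-0.0, 1.0, -0.021, 0.0]
force: [-0.1, 0.1, -0.4]
grip_width: 1.005
gripper_force: 0.0
```

Request:
send_rows(
  series=[
    {"translation": [0.12, 0.43, 0], "dr": [0, 0, 0]},
    {"translation": [0.24, 0.84, 0], "dr": [0, 0, 0]},
    {"translation": [0.24, 0.867, 0], "dr": [0, 0, 0]},
    {"translation": [0.24, 0.867, 0], "dr": [0, 0, 0]},
    {"translation": [0.24, 0.867, 0], "dr": [0, 0, 0]},
    {"translation": [0.24, 0.867, 0], "dr": [0, 0, 0]},
    {"translation": [0.24, 0.867, 0], "dr": [0, 0, 0]},
  ],
)

```text
t: 41.2
eef_pos: [549.7, 26.2, 161.6]
ee_rot: [-0.0, 1.0, -0.02, -0.0]
force: [-1.0, -0.0, -0.2]
grip_width: 1.002
gripper_force: 0.0
```

Run:
```python
from h import *
im=look(); 
for t in(75,100):dark(550.2,25,thr=t)
k=cal("wrist")
for o in outline_of("fan_tip","wrist"): print(o["score"],o["extent"])
```

```text
t 41.3 pos [549.8  26.  161.6] x [ 0.999 -0.041 -0.   ] y [-0.041 -0.999 -0.   ]
0.98 [247.4, 158.6, 68.9, 71.5] [549.95  24.89   0.95] shift [0.002 0.014 1.52 ]
t 41.35 pos [549.9  25.8 161.6] x [ 0.999 -0.041 -0.   ] y [-0.041 -0.999 -0.   ]
roller [550.46  24.96   0.69] shift [0.008 0.011 1.52 ]
t 41.4 pos [549.9  25.7 161.6] x [ 0.999 -0.041  0.   ] y [-0.041 -0.999 -0.   ]
roller [550.5   24.78   0.95] shift [0.007 0.011 1.52 ]
0.7 [177.1, 55.4, 62.7, 55.0]
```

Request:
send_rows(
  series=[
    {"translation": [0.005, 0.011, 0.4], "dr": [0, 0, 0]},
    {"translation": [0.005, 0.011, 0.8], "dr": [0, 0, 0]},
  ],
)

```text
t: 41.65
eef_pos: [552.2, 24.2, 98.6]
ee_rot: [0.0, 1.0, -0.021, 0.002]
force: [0.0, 0.6, -1.1]
grip_width: 1.002
gripper_force: 0.0
```

Request:
send_rows(
  series=[
    {"translation": [0, 0, 0.4], "dr": [0, 0, 0]},
    {"translation": [0, 0, 0.65], "dr": [0, 0, 0]},
    {"translation": [0, 0, 0.715], "dr": [0, 0, 0]},
    {"translation": [0, 0, 0.715], "dr": [0, 0, 0]},
    {"translation": [0, 0, 0.715], "dr": [0, 0, 0]},
  ],
)

```text
t: 42.15
eef_pos: [551.6, 24.2, 41.7]
ee_rot: [0.0, 1.0, -0.021, 0.001]
force: [0.7, -0.3, -0.3]
grip_width: 0.998
gripper_force: 0.0
```

Request:
send_rows(
  series=[
    {"translation": [0, 0, 0], "dr": [0, 0, 0]},
    {"translation": [0, 0, 0], "dr": [0, 0, 0]},
    {"translation": [0, 0, 0], "dr": [0, 0, 0]},
    {"translation": [0, 0, 0], "dr": [0, 0, 0]},
    {"translation": [0, 0, 0], "dr": [0, 0, 0]},
    {"translation": [0, 0, 0], "dr": [0, 0, 0]},
    {"translation": [0, 0, 0], "dr": [0, 0, 0]},
  ],
  claw=1,
)

```text
t: 42.85
eef_pos: [550.8, 24.3, 41.0]
ee_rot: [-0.0, 1.0, -0.021, 0.0]
force: [-0.1, 1.1, 3.4]
grip_width: 0.287
gripper_force: 58.7
```

Request:
send_rows(
  series=[
    {"translation": [0, 0, -0.3], "dr": [0, 0, 0]},
    {"translation": [0, 0, -0.7], "dr": [0, 0, 0]},
    {"translation": [0, 0, -0.85], "dr": [0, 0, 0]},
  ],
)

```text
t: 43.15
eef_pos: [551.8, 24.0, 110.3]
ee_rot: [0.0, 1.0, -0.021, 0.002]
force: [0.6, 0.5, -0.5]
grip_width: 0.288
gripper_force: 59.4
```

Request:
send_rows(
  series=[
    {"translation": [0, -0.4, 0], "dr": [0, 0, 0]},
    {"translation": [0.005, -0.82, 0], "dr": [0, 0, 0]},
  ],
)

```text
t: 43.35
eef_pos: [553.5, 89.6, 108.2]
ee_rot: [0.0, 1.0, -0.022, 0.0]
force: [0.7, 0.2, -2.5]
grip_width: 0.288
gripper_force: 59.6
```

Request:
send_rows(
  series=[
    {"translation": [0, -0.4, 0], "dr": [0, 0, 0]},
    {"translation": [0.005, -0.82, 0], "dr": [0, 0, 0]},
  ],
)

```text
t: 43.55
eef_pos: [555.7, 156.1, 107.0]
ee_rot: [0.0, 1.0, -0.021, -0.001]
force: [0.1, -0.5, -1.9]
grip_width: 0.286
gripper_force: 59.5
```

Request:
send_rows(
  series=[
    {"translation": [0, -0.4, 0], "dr": [0, 0, 0]},
    {"translation": [0.005, -0.82, 0], "dr": [0, 0, 0]},
  ],
)

```text
t: 43.75
eef_pos: [558.8, 221.7, 106.8]
ee_rot: [0.0, 1.0, -0.021, -0.001]
force: [0.6, -0.4, -2.9]
grip_width: 0.285
gripper_force: 59.5
```

Request:
send_rows(
  series=[
    {"translation": [0, -0.4, 0], "dr": [0, 0, 0]},
    {"translation": [0.005, -0.79, 0], "dr": [0, 0, 0]},
    {"translation": [0.005, -0.82, 0], "dr": [0, 0, 0]},
    {"translation": [0.005, -0.82, 0], "dr": [0, 0, 0]},
    {"translation": [0.005, -0.82, 0], "dr": [0, 0, 0]},
    {"translation": [0.005, -0.82, 0], "dr": [0, 0, 0]},
    {"translation": [0.005, -0.82, 0], "dr": [0, 0, 0]},
  ],
)

```text
t: 44.45
eef_pos: [563.0, 285.2, 108.2]
ee_rot: [0.0, 1.0, -0.022, -0.0]
force: [-0.0, -0.5, -2.8]
grip_width: 0.284
gripper_force: 59.6
```

Run:
```python
from h import *
print(tool([562.4,287.4,53]))
k,im=snap("wrist")
for o in outline_of("roller0_mid","wrist"):
    l,t,w,h=o["extent"]; print(o["score"],o["extent"])
```

```text
t 44.45 pos [563.  285.2 108.2] x [ 0.999 -0.043 -0.   ] y [-0.043 -0.999  0.   ]
[-0.008 -0.027  0.69 ]
0.82 [219.3, 186.9, 115.9, 146.3]
```

Request:
send_rows(
  series=[
    {"translation": [-0.008, -0.018, 0.25], "dr": [0, 0, 0]},
    {"translation": [-0.008, -0.018, 0.42], "dr": [0, 0, 0]},
    {"translation": [-0.008, -0.018, 0.46], "dr": [0, 0, 0]},
    {"translation": [-0.008, -0.018, 0.5], "dr": [0, 0, 0]},
    {"translation": [-0.008, -0.018, 0.53], "dr": [0, 0, 0]},
    {"translation": [-0.008, -0.018, 0.53], "dr": [0, 0, 0]},
  ],
)

```text
t: 45.15
eef_pos: [562.6, 287.8, 66.2]
ee_rot: [-0.0, 1.0, -0.021, 0.0]
force: [-0.1, -0.6, -2.5]
grip_width: 0.282
gripper_force: 59.6
```

Request:
send_rows(
  series=[
    {"translation": [0, 0, 0.05], "dr": [0, 0, 0]},
    {"translation": [0, 0, 0.1], "dr": [0, 0, 0]},
    {"translation": [0, 0, 0.14], "dr": [0, 0, 0]},
    {"translation": [0, 0, 0.155], "dr": [0, 0, 0]},
    {"translation": [0, 0, 0.155], "dr": [0, 0, 0]},
  ],
)

```text
t: 45.65
eef_pos: [562.2, 287.7, 53.4]
ee_rot: [0.0, 1.0, -0.021, -0.0]
force: [-0.3, -0.9, -1.9]
grip_width: 0.286
gripper_force: 60.0
```

Request:
send_rows(
  series=[
    {"translation": [0, 0, 0], "dr": [0, 0, 0]},
    {"translation": [0, 0, 0], "dr": [0, 0, 0]},
    {"translation": [0, 0, 0], "dr": [0, 0, 0]},
    {"translation": [0, 0, 0], "dr": [0, 0, 0]},
  ],
  claw=0.35,
)

```text
t: 46.05
eef_pos: [562.8, 288.0, 54.1]
ee_rot: [-0.0, 1.0, -0.021, 0.0]
force: [-0.2, -0.4, 0.2]
grip_width: 0.648
gripper_force: 0.0
```

Request:
send_rows(
  series=[
    {"translation": [0, 0, -0.3], "dr": [0, 0, 0]},
    {"translation": [0, 0, -0.7], "dr": [0, 0, 0]},
    {"translation": [0, 0, -1], "dr": [0, 0, 0]},
  ],
)

```text
t: 46.35
eef_pos: [562.9, 288.0, 135.3]
ee_rot: [-0.0, 1.0, -0.021, 0.001]
force: [1.0, 0.3, 0.3]
grip_width: 0.647
gripper_force: 0.0
```

Request:
send_rows(
  series=[
    {"translation": [0.1, 0.44, 0], "dr": [0, 0, 0]},
    {"translation": [0.19, 0.89, -0.2], "dr": [0, 0, 0]},
  ],
  claw=1,
)

```text
t: 46.55
eef_pos: [573.7, 215.9, 149.2]
ee_rot: [0.0, 1.0, -0.02, -0.001]
force: [-0.5, -0.6, -0.2]
grip_width: 0.321
gripper_force: 0.0
```

Request:
send_rows(
  series=[
    {"translation": [0.1, 0.44, 0], "dr": [0, 0, 0]},
    {"translation": [0.19, 0.89, 0], "dr": [0, 0, 0]},
  ],
)

```text
t: 46.75
eef_pos: [587.7, 143.2, 150.9]
ee_rot: [-0.0, 1.0, -0.021, 0.001]
force: [1.2, 0.5, -0.5]
grip_width: -0.002
gripper_force: 0.0
```

Request:
send_rows(
  series=[
    {"translation": [0.1, 0.44, 0], "dr": [0, 0, 0]},
    {"translation": [0.19, 0.85, 0], "dr": [0, 0, 0]},
    {"translation": [0.19, 0.89, 0], "dr": [0, 0, 0]},
    {"translation": [0.19, 0.89, 0], "dr": [0, 0, 0]},
    {"translation": [0.19, 0.89, 0], "dr": [0, 0, 0]},
  ],
)

```text
t: 47.25
eef_pos: [598.8, 73.3, 149.6]
ee_rot: [-0.0, 1.0, -0.021, -0.0]
force: [0.5, 0.4, -0.0]
grip_width: -0.003
gripper_force: 0.0
```

Run:
```python
from h import *
print(tool([598,72,82])); 
k,im=snap("wrist","w10"); kd,d=snap("side"); ks,s=snap("scene")
up=lambda a:cv2.resize(cv2.cvtColor(a,cv2.COLOR_RGB2BGR),(340,340),interpolation=2)
cv2.imwrite("pics/v10.png",np.hstack([cv2.resize(cv2.cvtColor(im,cv2.COLOR_RGB2BGR),(453,340)),up(d[125:215,165:255])]))
for c,kk in(("wrist",k),("side",kd)):
  for o in outline_of("fan_tip",c): print(c,o["score"],o["extent"])
for o in outline_of("roller0_mid","scene"): l,t,w,h=o["extent"]; print(o["extent"],np.round(fitxy(ks,o["pixels"],ROL,at(ks,l+w/2,t+h/2,25)[:2]),1))
```

```text
t 47.25 pos [598.8  73.3 149.6] x [ 0.999 -0.042 -0.   ] y [-0.042 -0.999 -0.001]
[-0.009  0.017  0.845]
wrist 0.94 [267.3, 118.3, 49.8, 70.9]
side 0.51 [186.4, 145.2, 18.4, 20.8]
side 0.45 [272.5, 174.6, 14.3, 21.1]
[197.8, 241.0, 37.4, 50.7] [ 6.439e+02 -2.186e+02  5.000e-01]
```

View pics/v10.png

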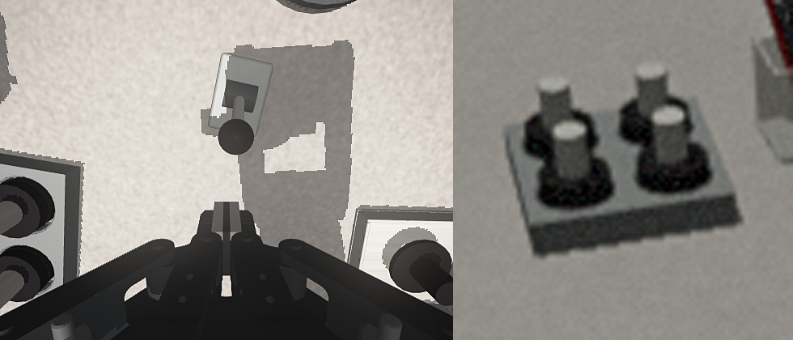

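Right: all four rollers stand home in the rack. Left: the closed fingers point at the fan ball at (236,137), lever still off. Pushing now.

Request:
send_rows(
  series=[
    {"translation": [-0.009, 0.03, 0.4], "dr": [0, 0, 0]},
    {"translation": [-0.009, 0.03, 0.8], "dr": [0, 0, 0]},
    {"translation": [-0.009, 0.03, 0.84], "dr": [0, 0, 0]},
    {"translation": [-0.009, 0.03, 0.84], "dr": [0, 0, 0]},
  ],
)

```text
t: 47.95
eef_pos: [597.0, 70.4, 81.3]
ee_rot: [0.0, 1.0, -0.021, -0.002]
force: [0.3, -0.2, 0.7]
grip_width: -0.0
gripper_force: 0.0
```

Request:
send_rows(
  series=[
    {"translation": [0.1, 0.014, 0], "dr": [0, 0, 0]},
    {"translation": [0.2, 0.028, 0], "dr": [0, 0, 0]},
    {"translation": [0.3, 0.042, 0], "dr": [0, 0, 0]},
    {"translation": [0.4, 0.056, 0], "dr": [0, 0, 0]},
    {"translation": [0.5, 0.07, 0], "dr": [0, 0, 0]},
    {"translation": [0.6, 0.084, 0], "dr": [0, 0, 0]},
    {"translation": [0.7, 0.1, 0], "dr": [0, 0, 0]},
    {"translation": [0.8, 0.114, 0], "dr": [0, 0, 0]},
    {"translation": [0.9, 0.128, 0], "dr": [0, 0, 0]},
    {"translation": [0.99, 0.143, 0], "dr": [0, 0, 0]},
    {"translation": [0.99, 0.143, 0], "dr": [0, 0, 0]},
  ],
)

```text
t: 49.05
eef_pos: [676.4, 55.5, 81.8]
ee_rot: [-0.0, 1.0, -0.021, -0.001]
force: [-2.1, 0.4, 0.1]
grip_width: -0.004
gripper_force: 1.4
```

Run:
```python
from h import *
snap("side");print(tool([600,72,82]))
for c in("wrist","side","scene"):
  k,_=snap(c)
  for o in outline_of("fan_tip",c)[:2]:
    l,t,w,h=o["extent"]; print(c,o["score"],o["extent"],at(k,l+w/2,t+h/2,95).round(1))
print("expected ball on, side/scene",proj(cal("side"),[[713,50,92]]),proj(cal("scene"),[[713,50,92]]),proj(cal("wrist"),[[713,50,92]]))
```

```text
t 49.1 pos [676.5  55.5  81.9] x [ 0.999 -0.042 -0.002] y [-0.042 -0.999 -0.   ]
[-0.963 -0.166  0.   ]
wrist 0.63 [262.5, 196.2, 65.6, 61.9] [700.2  47.8  95. ]
side 0.74 [211.4, 143.5, 14.3, 20.7] [548.2 279.2  95. ]
side 0.41 [288.8, 174.7, 17.9, 22.6] [663.4   9.3  95. ]
scene 0.38 [317.8, 271.9, 7.3, 8.6] [696.5  52.6  95. ]
expected ball on, side/scene [[305.87059091 175.32970766]] [[319.34638462 282.40528846]] [[288.71160277 194.77763686]]
```

Request:
send_rows(
  series=[
    {"translation": [0.05, 0.007, 0], "dr": [0, 0, 0]},
    {"translation": [0.1, 0.014, 0], "dr": [0, 0, 0]},
    {"translation": [0.13, 0.018, 0], "dr": [0, 0, 0]},
    {"translation": [0.16, 0.022, 0], "dr": [0, 0, 0]},
    {"translation": [0.16, 0.022, 0], "dr": [0, 0, 0]},
  ],
)

```text
t: 49.9
eef_pos: [677.4, 55.4, 81.6]
ee_rot: [-0.001, 1.0, -0.021, -0.016]
force: [-30.0, 4.3, 18.6]
grip_width: -0.001
gripper_force: 15.3
```

Request:
send_rows(
  series=[
    {"translation": [0.02, 0.003, 0], "dr": [0, 0, 0]},
    {"translation": [0.04, 0.006, 0], "dr": [0, 0, 0]},
    {"translation": [0.04, 0.006, 0], "dr": [0, 0, 0]},
  ],
)

```text
t: 50.2
eef_pos: [677.6, 55.4, 81.6]
ee_rot: [-0.001, 1.0, -0.021, -0.019]
force: [-36.4, 4.3, 22.9]
grip_width: -0.0
gripper_force: 18.9
```

Request:
send_rows(
  series=[
    {"translation": [-0.2, -0.03, 0], "dr": [0, 0, 0]},
    {"translation": [-0.4, -0.06, 0], "dr": [0, 0, 0]},
    {"translation": [-0.7, -0.1, -0.1], "dr": [0, 0, 0]},
    {"translation": [-0.9, -0.13, -0.5], "dr": [0, 0, 0]},
    {"translation": [-1, -0.15, -1], "dr": [0, 0, 0]},
  ],
)

```text
t: 50.7
eef_pos: [611.1, 67.9, 161.3]
ee_rot: [0.0, 1.0, -0.021, -0.001]
force: [0.5, -0.2, 0.9]
grip_width: -0.003
gripper_force: 0.0
```

Request:
send_rows(
  series=[
    {"translation": [0, 0, -0.5], "dr": [0, 0, 0]},
    {"translation": [0, 0, -1], "dr": [0, 0, 0]},
    {"translation": [0, 0, -1], "dr": [0, 0, 0]},
    {"translation": [0, 0, -1], "dr": [0, 0, 0]},
    {"translation": [0, 0, -1], "dr": [0, 0, 0]},
  ],
)

```text
t: 51.2
eef_pos: [613.0, 67.7, 241.5]
ee_rot: [0.0, 1.0, -0.021, -0.0]
force: [-0.4, -0.8, -0.1]
grip_width: -0.002
gripper_force: 0.0
```

Run:
```python
from h import *
k,im=snap("wrist"); kd,d=snap("side"); ks,s=snap("scene"); tool([0,0,0]); print(get_state()["force"])
r=lambda a,w,h:cv2.resize(cv2.cvtColor(a,cv2.COLOR_RGB2BGR),(w,h),interpolation=2)
cv2.imwrite("pics/v11.png",np.hstack([r(im,400,300),r(d[130:310,160:400],400,300)]))
for o in outline_of("fan_tip","wrist")[:2]: l,t,w,h=o["extent"]; print(o["score"],o["extent"])
for v in(0.8,.9,1.0):
    a=v-.5; print(v,proj(k,[[661.5+80*np.sin(a)*.983,57.2-80*np.sin(a)*.185,22+80*np.cos(a)]]).round(1),proj(kd,[[661.5+80*np.sin(a)*.983,57.2-80*np.sin(a)*.185,22+80*np.cos(a)]]).round(1))
```

```text
t 51.35 pos [612.3  67.7 240.2] x [ 0.999 -0.042 -0.003] y [-0.042 -0.999  0.   ]
[-0.11501612 -0.70811174  0.37655455]
0.78 [280.8, 72.0, 38.1, 60.3]
0.31 [432.5, 266.0, 59.7, 56.9]
0.8 [[293.9 108. ]] [[296.6 175.5]]
0.9 [[295.2  98.5]] [[299.1 175.9]]
1.0 [[296.4  89.5]] [[301.6 176.5]]
```

View pics/v11.png

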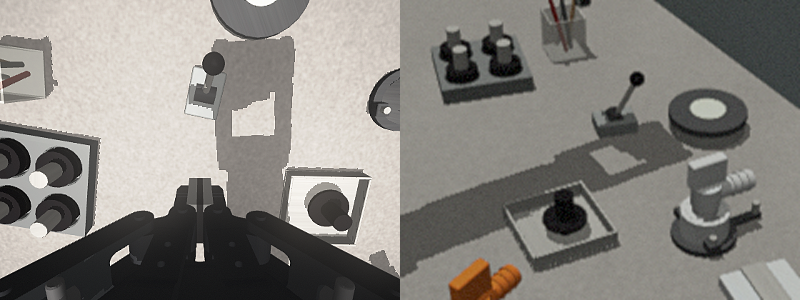

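The fan ball is at wrist (297,88) and side (302,177), matching joint value 1.0. The elbow, plug and rollers are all in place.

```bash
python3 -c "
from bench import hand_in; print(hand_in())"
```

```text
the job is handed in; nothing more can be done
None
```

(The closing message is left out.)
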